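Make up two pasta-press kits

TASK

Make up the two pasta-press kits. In the caddy whose press head has three studs, fit the die that matches those studs and stand the dropper bottle and the short screw-lid tub in its two small compartments, one in each; in the caddy whose head has four studs, fit the die that matches it and stand the spice jar in either compartment. Dies go nozzle up, over the studs and flat down on the head, bottle and jars upright, and the die that fits neither head, the tumbler and the food tin stay where they are.

Things in the scene. Friction and masses are not known exactly. Their poses are not given: they have to be found in the camera images.
- caddy_three: Fixed beech caddy 134 (x) x 162 (y), walls 30 mm high; origin: centre of underside. Steel press head on the +y side: flat round top 80 across at x 0, y 32, z 36 mm, with three studs (7 thick, 14 tall, tapered tips) on a 29 mm radius at 0, 120 and 240 deg from +x towards +y. Two cork-lined compartments, 60 x 60 inside, floor z 6, walls 30, centred x +32 and -32, y -46.
- caddy_four: Fixed beech caddy 134 (x) x 162 (y), walls 30 mm high; origin: centre of underside. Steel press head on the +y side: flat round top 80 across at x 0, y 32, z 36 mm, with four studs (7 thick, 14 tall, tapered tips) on a 29 mm radius at 45, 135, 225 and 315 deg from +x towards +y. Two cork-lined compartments, 60 x 60 inside, floor z 6, walls 30, centred x +32 and -32, y -46.
- die_three: Bronze die, 0.24 kg: round flange 80 across, 6 mm thick; round nozzle 28 across rising to 36 mm: grip its upper half, as studs stand 8 mm out of the flange when home. Holes 12 mm on a 29 mm radius: three, even, at 0, 120, 240 deg from +x towards +y. Nozzle face: seven small round openings. Origin: centre of underside, z along the nozzle. Starts nozzle up on the worktop, any yaw.
- die_four: Bronze die, 0.24 kg: round flange 80 across, 6 mm thick; round nozzle 28 across rising to 36 mm: grip its upper half, as studs stand 8 mm out of the flange when home. Holes 12 mm on a 29 mm radius: four in a square, at 45, 135, 225, 315 deg from +x towards +y. Nozzle face: three parallel slots. Origin: centre of underside, z along the nozzle. Starts nozzle up on the worktop, any yaw.
- die_oblong: Bronze die, 0.24 kg: round flange 80 across, 6 mm thick; round nozzle 28 across rising to 36 mm: grip its upper half, as studs stand 8 mm out of the flange when home. Holes 12 mm on a 29 mm radius: four in an oblong, 50 x 30 mm apart: fits neither head. Nozzle face: three round openings in a row. Origin: centre of underside, z along the nozzle. Starts nozzle up on the worktop, any yaw.
- bottle: Small dropper bottle, loose, 0.07 kg: dark glass body 33 mm across up to 62 mm, then shoulder and collar, and a narrow rubber teat on top, 102 mm tall in all. Grip the glass body at 40 to 60 mm. Origin at the centre of its underside, z up.
- tub: Short round tub with a wide screw lid, loose, 0.12 kg: 44 mm across up to 60 mm, lid 47 mm across from 60 to 83 mm, the shortest of the three jars. Origin at the centre of its underside, z up.
- jar: Round spice jar with a screw lid as wide as its body, loose, 0.11 kg: 44 mm across, 105 mm tall. Origin at the centre of its underside, z up.
- glass_tumbler: Clear glass drinking tumbler, 80 mm across, 91 mm tall, empty, loose, standing by the work; a bystander to be left alone. Origin at the centre of its underside.
- food_tin: Food tin, 76 mm across, 110 mm tall, loose, standing by the work; a bystander to be left alone. Origin at the centre of its underside.

How it is judged:
By the outcome, as a careful person would: the job done as asked, in the order asked, and still so for the second after the job is handed in, with the robot touching nothing.
It also fails if it takes over 128 s, if anything falls off the work surface, if the arm or the gripper's body presses on something with over 40 N, if the wrist force passes 120 N, or if a joint passes its speed limit or range.

ROBOT

A 6-joint arm with a two-finger parallel gripper is mounted at the origin on a cart in front of the work surface, level with it; the furniture and walls round the work are solid. World frame = base frame: x ahead of the robot, y to its left, z up, the work surface at z = 0. Lengths are in m, angles in rad, forces in N, time in s.
With the tool pointing down it reaches from about 0.325 to 0.9 m from the base axis. Payload 6.1 kg.
Tool frame: the origin (TCP) lies at the very end of the fingers, on their centre line; the grasp point (between the pads) lies 19 mm behind it; z points along the fingers, y is the line along which they close (so a half turn about z gives the same grasp; the last joint's range is limited). The gripper opens to 85 mm and grips with 20 to 120 N. Pads are 22 mm wide; open, the fingers measure 114 mm over their backs; the gripper's body (76 mm by 85 mm) begins 54 mm behind the grasp point. The pads swing forward as they close: fully open they stand 13 mm farther back than shut.
Start: joints at [1.169, 0.22, 1.526, -0, 1.395, -0.126], TCP at [0.17, 0.601, 0.231] pointing down, gripper open.
Joint ranges: [-2.98, 2.98], [-0.91, 2.08], [0.09, 2.57], [-1.24, 4.39], [0.2, 2.65], [-2.68, 2.68]. Speed limits (rad/s): [2.57, 2.57, 3.01, 3.14, 3.14, 3.14].

INTERFACE

Orientations are given as a unit quaternion [w, x, y, z].
In Python, from bench import monitor, camera, close_job gives the robot as it stands. The module is installed in compiled form; this text tells all that it offers.
- The arm moves only by the tool carry_out, never from a script. Its argument "plan" is a list that holds one entry, the list of rows, each a list of 6 numbers: the shift along the tool's x, y, z in cm, then the turn, a rotation vector about the tool's x, y, z in rad. A call has 1 to 5 rows; each row is the pose to reach, as a shift and turn from the pose commanded when the call began, along the tool's axes at that moment; what a row does not reach only later rows make up. A row lasts 1/10 s, in which the tool goes at most 50 mm and 8.59 degrees, less where a joint would pass 70% of its speed; a pose out of reach is approached as far as the arm can. A call with a gripper value outside its range is refused whole. "grip" is the closure in counts, from 0 (fully open) to 255 (shut), set as the call begins (left out, the last holds). The fingers move at their own pace and stop on an object; "squeeze" is the grip in N (left out, the last holds). Time passes only in rows, so rows that repeat a pose let the fingers close. It gives the time, the measured TCP pose, the force, the opening and the grip force at its end, in the units of the state.
- monitor.read_state(): the state, without advancing time (a new reading comes with each control period).
- camera(name): name is "scene" or "side" or "wrist"; returns a dict with "frame" (400x640x3 uint8, red, green, blue), "fx", "fy", "cx", "cy" (pixels), "extrinsics" (4x4, takes a point from world to camera coordinates); the wrist camera has in their place "tool_from_camera" (4x4, takes a point from camera to tool coordinates, whose origin is the TCP and whose axes are the flange's). Camera axes: x right, y down, z forward; pixel columns grow to the right and rows downward; lengths in m; the calibration is good to about 2 mm. The wrist camera is an equidistant fisheye: a pixel r from the principal point sees the ray r / f radians off the axis. A picture is of the moment at which its call begins: read the wrist's pose just before it. There is no depth.
- close_job(): hands the job in; it is judged then, once.
The state is a dict: "time": time; "qpos": joint angles; "dq": joint speeds; "joint_torque": joint torques, N m; "position": TCP position; "orientation": TCP orientation; "wrist_force": force on the tool from outside, world axes, zero at the start; "ft_torque": the same for the moment, N m; "finger_gap": finger opening in m; "grasp_force": force on a finger pad.
Only numpy, scipy, OpenCV 4.12 (cv2) and the standard library are available. Lean on these libraries where they do the work, as an engineer would, in place of code of your own. Each camera call takes 0.05 s, during which the arm holds its last target. There are 200 camera calls.

## Working session

There is one attempt and no reset: what is moved stays moved. The work goes in short steps, Python scripts to look and compute and a tool call to move; the robot and the scene stay as the last step left them, time stands still between calls to the robot, and variables do not carry over. Pictures are saved under pics/ and viewed, at most 14 in all, crops included, and the job is handed in when it is done.

Besides the shell and the picture viewer there is one more tool, called after "Emit:" as name(argument=value, ...), one argument or row to a line, values as JSON. carry_out: Moves the arm, as the interface text tells. Its arguments: {"type":"object","properties":{"plan":{"type":"array"},"grip":{"type":"number"},"squeeze":{"type":"number"}},"required":["plan"]}

```bash
mkdir -p pics; ls; python3 - <<'E'
from bench import monitor,camera
import cv2,json,numpy as np
s=monitor.read_state();print({k:np.round(v,3).tolist() for k,v in s.items()})
for n in("scene","side","wrist"):
    c=camera(n);cv2.imwrite(f"pics/{n}0.png",c["frame"][:,:,::-1])
    print(n,{k:np.round(v,4).tolist() for k,v in c.items() if k!="frame"})
E
```

```text
pics
{'time': 0.0, 'qpos': [1.169, 0.221, 1.528, 0.0, 1.395, -0.126], 'dq': [-0.0, -0.0, -0.002, 0.0, -0.001, -0.001], 'joint_torque': [0.0, -49.689, -38.94, 0.0, 0.011, -0.0], 'position': [0.17, 0.601, 0.23], 'orientation': [-0.0, 0.137, 0.991, -0.001], 'wrist_force': [0.22, -0.248, -0.263], 'ft_torque': [0.013, 0.021, -0.024], 'grasp_force': 0.0, 'finger_gap': 0.086}
scene {'fx': 420.7166, 'fy': 420.7166, 'cx': 326.3178, 'cy': 201.5947, 'extrinsics': [[0.5353, -0.8444, 0.0219, -0.3028], [-0.4402, -0.301, -0.846, 0.2395], [0.7209, 0.4432, -0.5328, 0.6561], [0.0, 0.0, 0.0, 1.0]]}
side {'fx': 443.9564, 'fy': 443.9564, 'cx': 316.6937, 'cy': 198.8446, 'extrinsics': [[-0.7264, -0.6872, -0.0119, 0.3512], [-0.5985, 0.6409, -0.4807, 0.3478], [0.338, -0.342, -0.8768, 0.8829], [0.0, 0.0, 0.0, 1.0]]}
wrist {'fx': 309.7069, 'fy': 309.7069, 'cx': 320.181, 'cy': 202.4083, 'tool_from_camera': [[0.0009, -0.9509, -0.3093, 0.079], [1.0, 0.0008, 0.0004, 0.0009], [-0.0002, -0.3093, 0.9509, -0.1433], [0.0, 0.0, 0.0, 1.0]]}
```

View pics/scene0.png

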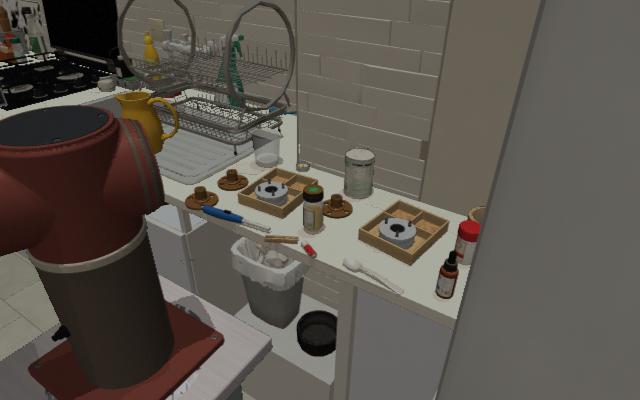

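View pics/side0.png

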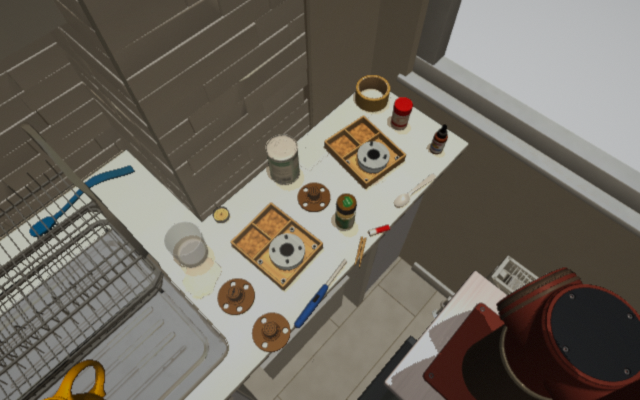

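View pics/wrist0.png

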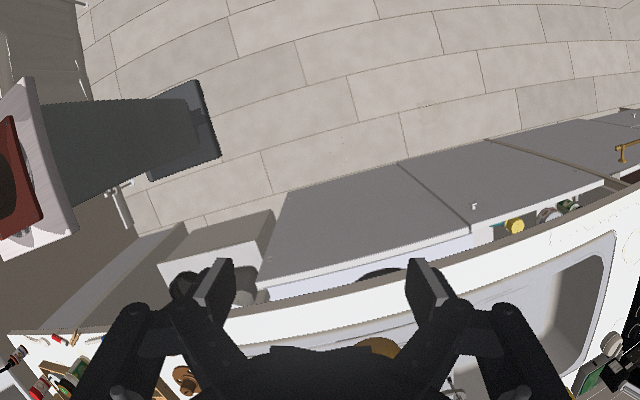

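The side picture shows caddies with heads near (286,250) and (373,154), dies at (236,296), (271,331) and (314,196), the jar at (345,212), the tub at (402,112) and the bottle at (439,140). The wrist view shows mostly floor. I'll zoom in on the side view next.

```bash
cat > h.py <<'E'
from bench import monitor,camera
import cv2,numpy as np
from scipy.spatial.transform import Rotation as R
def T(s=None):
    s=s or monitor.read_state();M=np.eye(4);q=s["orientation"];M[:3,:3]=R.from_quat([q[1],q[2],q[3],q[0]]).as_matrix();M[:3,3]=s["position"];return M
def look(n,f=None):
    M=T();c=camera(n)
    if f: cv2.imwrite(f"pics/{f}.png",c["frame"][:,:,::-1])
    c["W"]=M@c["tool_from_camera"] if n=="wrist" else np.linalg.inv(c["extrinsics"]); c["fish"]=n=="wrist"; return c
def hit(c,u,v,z):
    a=np.array([(u-c["cx"])/c["fx"],(v-c["cy"])/c["fy"]])
    if c["fish"]:
        t=np.hypot(*a);d=np.array([*(a/max(t,1e-9)*np.sin(t)),np.cos(t)])
    else: d=np.array([*a,1])
    d=c["W"][:3,:3]@d;o=c["W"][:3,3];return o+d*(z-o[2])/d[2]
def proj(c,p):
    p=np.atleast_2d(p);k=(p-c["W"][:3,3])@c["W"][:3,:3]
    if c["fish"]:
        r=np.hypot(k[:,0],k[:,1]);t=np.arctan2(r,k[:,2]);k=k[:,:2]/r[:,None]*t[:,None]
    else:k=k[:,:2]/k[:,2:]
    return np.c_[k[:,0]*c["fx"]+c["cx"],k[:,1]*c["fy"]+c["cy"]]
def topview(c,x0,x1,y0,y1,z,s=2000):
    # orthorectify on plane z: rows = -x (up is +x), columns = -y (left is +y)
    xs=np.arange(x1,x0,-1/s);ys=np.arange(y1,y0,-1/s);X,Y=np.meshgrid(xs,ys,indexing="ij")
    P=proj(c,np.c_[X.ravel(),Y.ravel(),np.full(X.size,z)]).reshape(*X.shape,2).astype(np.float32)
    return cv2.remap(c["frame"][:,:,::-1].copy(),P[...,0],P[...,1],cv2.INTER_CUBIC)
E
python3 - <<'E'
from h import *
c=look("side")
f=c["frame"][70:360,190:475,::-1]
cv2.imwrite("pics/s1.png",cv2.resize(f,None,fx=2.06,fy=2.06,interpolation=cv2.INTER_CUBIC))
for n,u,v,z in [("head4?",286,250,.036),("head3?",373,154,.036),("dieA",236,291,.036),("dieB",271,327,.036),("dieC",314,192,.036),("jar",347,200,.105),("tub",403,104,.083),("bot",444,127,.102),("tin",283,146,.11),("tumb",187,232,.091)]:
    print(n,hit(c,u,v,z).round(3))
E
```

```text
head4? [0.477 0.105 0.036]
head3? [ 0.501 -0.221  0.036]
dieA [0.488 0.242 0.036]
dieB [0.38  0.243 0.036]
dieC [ 0.533 -0.043  0.036]
jar [ 0.439 -0.05   0.105]
tub [ 0.525 -0.36   0.083]
bot [ 0.403 -0.355  0.102]
tin [ 0.639 -0.053  0.11 ]
tumb [0.64  0.233 0.091]
```

View pics/s1.png

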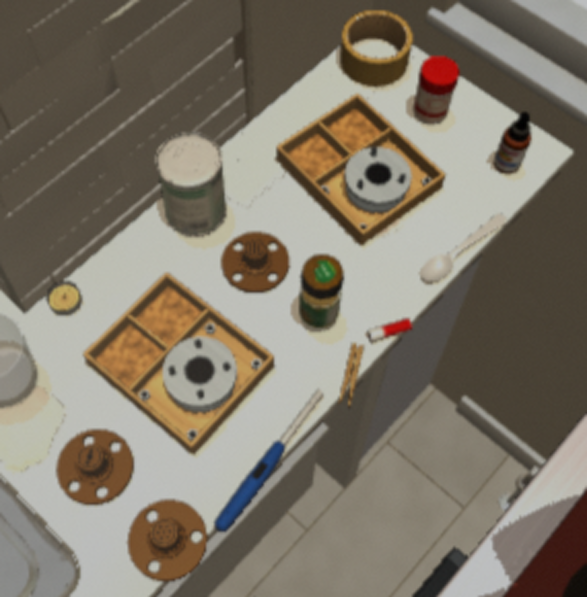

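Left caddy has four studs and the right has three. The near-left die at (165,540) in the crop has three holes, and the other two have four. I'll move the wrist camera over the left group.

Emit:
carry_out(
  plan=[
    [[-7,-5.5,-0.4,0,0,-0.055],[-10.5,-8.3,-0.6,0,0,-0.08],[-14,-11,-0.8,0,0,-0.11],[-17.5,-13.8,-1,0,0,-0.14],[-17.5,-13.8,-1,0,0,-0.14]],
  ],
)

```text
time: 0.7
position: [0.3028, 0.4181, 0.2414]
orientation: [0.0, 0.069, 0.998, -0.0]
wrist_force: [0.5, 1.3, -0.7]
finger_gap: 0.0854
grasp_force: 0.0
```

```bash
cat >> h.py <<'E'
def to(x,y,z,yaw):
    """print shift(cm)/turn for a TCP pose, tool down, tool-x heading yaw (deg)"""
    M=T();a=np.radians(yaw);t=np.eye(4);t[:3,:3]=np.array([[np.cos(a),np.sin(a),0],[np.sin(a),-np.cos(a),0],[0,0,-1]]);t[:3,3]=x,y,z
    D=np.linalg.inv(M)@t;print("row",(100*D[:3,3]).round(2),R.from_matrix(D[:3,:3]).as_rotvec().round(3))
def st():
    s=monitor.read_state();M=T(s);print("t",round(s["time"],2),"p",np.round(s["position"],4),"yaw",np.degrees(np.arctan2(M[1,0],M[0,0])).round(1),"F",np.round(s["wrist_force"],1),"gap",round(s["finger_gap"],4),"gf",round(s["grasp_force"],1),"q",np.round(s["qpos"],2))
E
python3 - <<'E'
from h import *
st();to(.43,.24,.25,180)
E
```

```text
t 0.7 p [0.3028 0.4181 0.2414] yaw 172.1 F [ 0.5  1.3 -0.7] gap 0.0854 gf 0.0 q [ 0.79 -0.05  1.79 -0.    1.4  -0.64]
row [-15.04 -15.9   -0.84] [-0.001  0.001 -0.137]
```

Emit:
carry_out(
  plan=[
    [[-5,-5.3,-0.3,0,0,-0.05],[-10,-10.6,-0.6,0,0,-0.1],[-15,-15.9,-0.8,0,0,-0.137],[-15,-15.9,-0.8,0,0,-0.137],[-15,-15.9,-0.8,0,0,-0.137]],
  ],
)

```text
time: 1.2
position: [0.4301, 0.2397, 0.2495]
orientation: [0.001, 0.001, 1.0, -0.001]
wrist_force: [0.5, 0.1, 0.7]
finger_gap: 0.0854
grasp_force: 0.0
```

```bash
python3 - <<'E'
from h import *
st();c=look("wrist","w1")
E
```

```text
t 1.2 p [0.4301 0.2397 0.2495] yaw 179.9 F [0.5 0.1 0.7] gap 0.0854 gf 0.0 q [ 0.35 -0.11  1.84 -0.    1.41 -1.22]
```

View pics/w1.png

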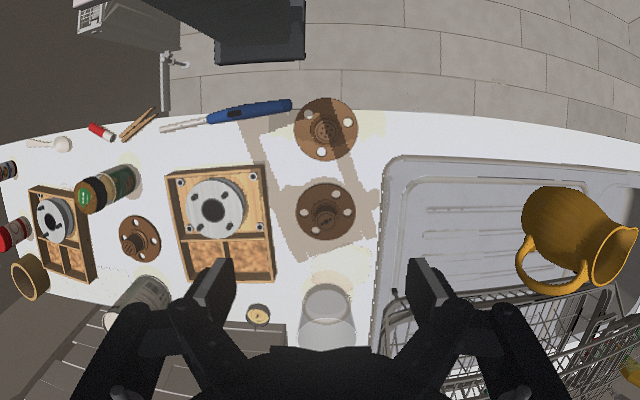

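The wrist view shows die_three at (325,128), a die with a slotted nozzle at (325,211), the four-stud caddy at (225,225) and the third die at (140,240). I'll orthorectify these to measure the holes and studs.

```bash
cat >> h.py <<'E'
def blobs(c,x,y,z,dark=False,s=4000,h=.05,rmin=.02,rmax=.038,thr=None):
    """blobs on radius ~29 mm round (x,y) at plane z -> world xy list, ortho picture"""
    im=topview(c,x-h,x+h,y-h,y+h,z,s);g=cv2.GaussianBlur(im,(5,5),0).astype(int)
    n=g.shape[0];yy,xx=np.mgrid[:g.shape[0],:g.shape[1]];wx=x+h-yy/s;wy=y+h-xx/s;r=np.hypot(wx-x,wy-y)
    v=g.min(2) if not dark else -g.max(2)
    m=(r>rmin)&(r<rmax);t=thr if thr is not None else cv2.threshold((v[m]-v[m].min()).astype(np.uint8),0,255,cv2.THRESH_OTSU)[0]+v[m].min()
    b=((v>t)&m).astype(np.uint8);k,l,sta,cen=cv2.connectedComponentsWithStats(b)
    return [(round(x+h-cen[i][1]/s,4),round(y+h-cen[i][0]/s,4),round(sta[i][4]/s/s*1e6)) for i in range(1,k) if sta[i][4]/s/s*1e6>15],im
def fitc(P,r=None):
    P=np.array(P)[:,:2];a=np.linalg.lstsq(np.c_[2*P,np.ones(len(P))],(P**2).sum(1),rcond=None)[0]
    ce=a[:2];return ce.round(4),np.sqrt(a[2]+ce@ce).round(4),np.degrees(np.arctan2(*(P-ce).T[::-1])).round(1)
E
python3 - <<'E'
from h import *
c=look("wrist")
ims=[]
A=hit(c,325,211,.006);B=hit(c,325,128,.006);H=hit(c,214,205,.036);print(A,B,H)
for p,z,d in((A,.005,0),(B,.005,0),(H,.05,1)):
    q,im=blobs(c,p[0],p[1],z,d);ims.append(cv2.resize(im,(260,260)));print(q); 
    if len(q)>=3: print(fitc(q))
cv2.imwrite("pics/o1.png",np.hstack(ims))
E
```

```text
[0.49027585 0.24560688 0.006     ] [0.38119612 0.24543058 0.006     ] [0.4717137  0.10487665 0.036     ]
[(np.float64(0.5169), np.float64(0.2334), 79), (np.float64(0.4913), np.float64(0.2181), 87), (np.float64(0.4909), np.float64(0.2758), 82), (np.float64(0.4653), np.float64(0.2605), 91)]
(array([0.4911, 0.247 ]), np.float64(0.029), array([-27.7, -89.6,  90.4, 152.3]))
[(np.float64(0.4098), np.float64(0.2414), 112), (np.float64(0.3724), np.float64(0.274), 105), (np.float64(0.3632), np.float64(0.2256), 75)]
(array([0.3819, 0.2471]), np.float64(0.0285), array([ -11.6,  109.4, -131. ]))
[(np.float64(0.4957), np.float64(0.0877), 77), (np.float64(0.4936), np.float64(0.1279), 72), (np.float64(0.4944), np.float64(0.0758), 15), (np.float64(0.4558), np.float64(0.0857), 76), (np.float64(0.4535), np.float64(0.1259), 65)]
(array([0.4763, 0.1043]), np.float64(0.0297), array([ -40.5,   53.6,  -57.5, -137.7,  136.5]))
```

View pics/o1.png

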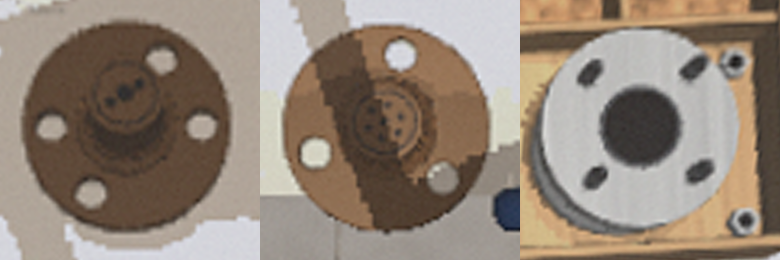

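Die at (325,211): the hole spacing is 62°/118° and the nozzle has three round openings in a row, so it's the oblong decoy. The middle die is die_three, centre (0.382,0.247). I'll approach it and check from near.

Emit:
carry_out(
  plan=[
    [[2.4,0.35,4.2,0,0,0],[4.8,0.73,8.4,0,0,0],[4.8,0.73,13,0,0,0],[4.8,0.73,13,0,0,0]],
  ],
  grip=90,
  squeeze=60,
)

```text
time: 1.7
position: [0.374, 0.2491, 0.1133]
orientation: [-0.006, -0.001, 1.0, -0.002]
wrist_force: [-0.5, -0.4, -0.6]
finger_gap: 0.055
grasp_force: 0.0
```

```bash
python3 - <<'E'
from h import *
st();c=look("wrist")
q,im=blobs(c,.382,.247,.004);print(q,fitc(q) if len(q)>2 else 0)
im=topview(c,.332,.432,.197,.297,.036,4000);im2=topview(c,.332,.432,.197,.297,.005,4000)
cv2.imwrite("pics/o2.png",np.hstack([cv2.resize(c["frame"][:,:,::-1],(640,400)),]))
g=cv2.cvtColor(im,cv2.COLOR_BGR2GRAY);print(cv2.HoughCircles(cv2.GaussianBlur(g,(5,5),0),cv2.HOUGH_GRADIENT,1,200,param1=60,param2=15,minRadius=50,maxRadius=62))
to(.3819,.2471,.017,180)
E
```

```text
t 1.7 p [0.374  0.2491 0.1133] yaw -179.8 F [-0.5 -0.4 -0.6] gap 0.055 gf 0.0 q [ 0.41 -0.07  2.07  0.    1.16 -1.16]
[(np.float64(0.4109), np.float64(0.2409), 48), (np.float64(0.3719), np.float64(0.2741), 86), (np.float64(0.3623), np.float64(0.2253), 99)] (array([0.3822, 0.2467]), np.float64(0.0293), array([ -11.5,  110.7, -132.9]))
[[[207.5 249.5  51.5]]]
row [-0.56 -0.27  9.99] [-0.003 -0.007  0.003]
```

View pics/o2.png

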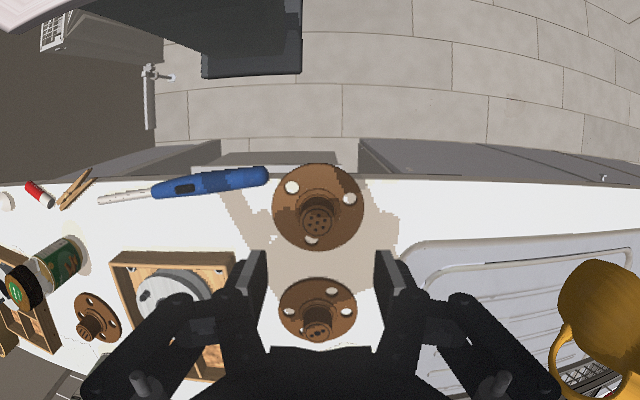

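Emit:
carry_out(
  plan=[
    [[0,0,4,0,0,0],[0,0,8,0,0,0],[0,0,10,0,0,0],[0,0,10.3,0,0,0],[0,0,10.3,0,0,0]],
  ],
)

```text
time: 2.25
position: [0.3818, 0.2513, 0.0182]
orientation: [0.001, -0.001, 1.0, 0.0]
wrist_force: [0.9, 1.1, 0.0]
finger_gap: 0.0554
grasp_force: 0.0
```

Emit:
carry_out(
  plan=[
    [[0,0,0,0,0,0],[0,0,0,0,0,0],[0,0,0,0,0,0],[0,0,0,0,0,0]],
  ],
  grip=255,
)

```text
time: 2.65
position: [0.3821, 0.2511, 0.0188]
orientation: [0.002, -0.001, 1.0, 0.001]
wrist_force: [-2.8, -0.6, 8.0]
finger_gap: 0.0259
grasp_force: 58.4
```

```bash
python3 - <<'E'
from h import *
st();to(.3819,.2471,.017,180)
E
```

```text
t 2.65 p [0.3821 0.2511 0.0188] yaw -179.9 F [-2.8 -0.6  8. ] gap 0.0259 gf 58.4 q [ 0.41  0.1   2.11 -0.    0.93 -1.16]
row [ 0.02 -0.4   0.18] [0.001 0.004 0.001]
```

Emit:
carry_out(
  plan=[
    [[0,0,-4,0,0,0],[0,0,-9,0,0,0],[0,0,-14,0,0,0],[0,-4,-16,0,0,0],[0,-9,-18,0,0,0]],
  ],
)

```text
time: 3.15
position: [0.3809, 0.1642, 0.1981]
orientation: [0.002, -0.003, 1.0, 0.001]
wrist_force: [1.6, -0.7, -2.4]
finger_gap: 0.0256
grasp_force: 60.4
```

Emit:
carry_out(
  plan=[
    [[-2,-4,-1,0,0,0],[-5,-8,-2,0,0,0.08],[-8,-12,-3,0,0,0.16],[-10,-16,-4,0,0,0.24],[-12,-20,-5,0,0,0.33]],
  ],
)

```text
time: 3.65
position: [0.5011, -0.0379, 0.2461]
orientation: [0.001, 0.166, 0.986, 0.0]
wrist_force: [0.3, 0.8, -2.4]
finger_gap: 0.0254
grasp_force: 60.5
```

```bash
python3 - <<'E'
from h import *
st();to(.57,-.22,.25,161)
E
```

```text
t 3.65 p [ 0.5011 -0.0379  0.2461] yaw 160.9 F [ 0.3  0.8 -2.4] gap 0.0254 gf 60.5 q [-0.23 -0.09  1.82  0.    1.41 -1.47]
row [-12.46 -14.97  -0.38] [ 0.     0.001 -0.001]
```

Emit:
carry_out(
  plan=[
    [[-3,-4,0,0,0,0],[-6,-8,0,0,0,0],[-9,-12,-0.4,0,0,0],[-12.5,-15,-0.4,0,0,0],[-12.5,-15,-0.4,0,0,0]],
  ],
)

```text
time: 4.15
position: [0.5712, -0.2234, 0.2479]
orientation: [-0.0, 0.166, 0.986, -0.001]
wrist_force: [-0.2, 0.2, -2.7]
finger_gap: 0.0256
grasp_force: 60.4
```

Emit:
carry_out(
  plan=[
    [[0,0,0,0,0,0],[0,0,0,0,0,0]],
  ],
)

```text
time: 4.35
position: [0.5699, -0.2173, 0.249]
orientation: [-0.0, 0.163, 0.987, 0.0]
wrist_force: [-0.0, -0.4, -2.4]
finger_gap: 0.0259
grasp_force: 60.4
```

```bash
python3 - <<'E'
from h import *
st();c=look("wrist","w3")
q,im=blobs(c,.501,-.221,.05,1);print(q)
E
```

```text
t 4.35 p [ 0.5699 -0.2173  0.249 ] yaw 161.2 F [-0.  -0.4 -2.4] gap 0.0259 gf 60.4 q [-0.49  0.17  1.55  0.    1.42 -1.74]
[(np.float64(0.5135), np.float64(-0.1988), 1022), (np.float64(0.5232), np.float64(-0.2377), 54), (np.float64(0.4749), np.float64(-0.2307), 51)]
```

View pics/w3.png

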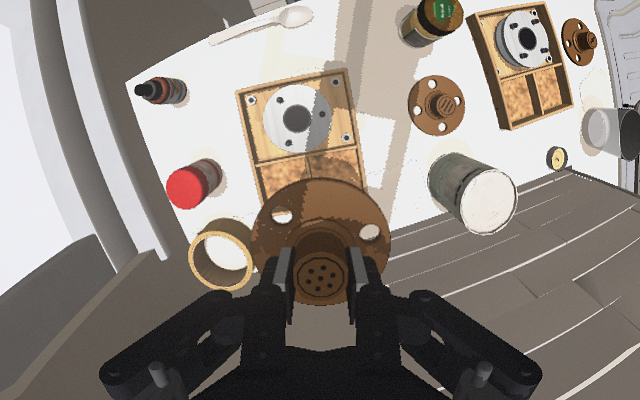

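The view shows the three-stud head at about (297,118), die_three in hand with holes at (282,215) and (370,232), the bottle at (160,90), the tub at (190,180) and die_four at (437,105). I'll zoom in with an overlay of the nominal in-hand die.

```bash
cat >> h.py <<'E'
def diepts(c,M,o,yaw,tilt=(0,0),holes=3,ang0=0):
    """pixels of die outline(top of flange), nozzle top, holes; o = die origin in tool coords, tool pose M"""
    # die z along -tool z ; tilt = rotvec about tool x,y
    a=np.linspace(0,2*np.pi,73)
    Rt=R.from_rotvec([tilt[0],tilt[1],0]).as_matrix()@np.diag([1,-1,-1.])
    def f(P): 
        P=P@Rt.T+o; return proj(c,P@M[:3,:3].T+M[:3,3])
    circ=lambda r,z:np.c_[r*np.cos(a),r*np.sin(a),0*a+z]
    ha=np.radians(np.array(yaw)+np.arange(holes)*360/holes)
    return f(circ(.04,.006)),f(circ(.014,.036)),f(np.c_[.029*np.cos(ha),.029*np.sin(ha),0*ha+.005])
E
python3 - <<'E'
from h import *
M=T();c=look("wrist");f=c["frame"][:,:,::-1].copy()
k=4;g=cv2.resize(f,None,fx=k,fy=k,interpolation=cv2.INTER_CUBIC)
fl,nz,h=diepts(c,M,np.array([0,0,.018]),0)
for P in(fl,nz): cv2.polylines(g,[np.int32(P*k+k/2)],True,(0,255,0),1)
A=g[60*k:195*k,220*k:370*k];B=cv2.resize(g[165*k:315*k,235*k:405*k],None,fx=.5,fy=.5)
A=cv2.resize(A,None,fx=.75,fy=.75);H=max(A.shape[0],B.shape[0]);o=np.zeros((H,A.shape[1]+B.shape[1],3),np.uint8);o[:A.shape[0],:A.shape[1]]=A;o[:B.shape[0],A.shape[1]:]=B
print(A.shape,B.shape);cv2.imwrite("pics/z3.png",o)
E
```

```text
(405, 450, 3) (300, 340, 3)
```

View pics/z3.png

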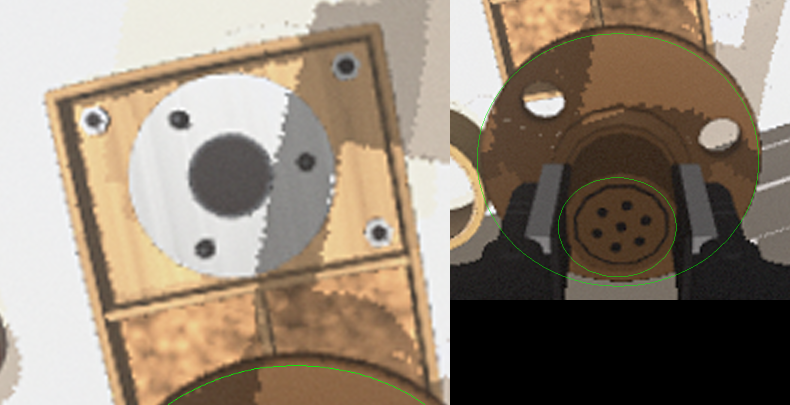

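```bash
python3 - <<'E'
from h import *
M=T();st();c=look("wrist")
S=[hit(c,u,v,.05)[:2] for u,v in((279.7,100),(322,113.7),(288.3,142.3))]
print("studs",np.round(S,4),fitc(S),"mean",np.mean(S,0))
print("head ctr",hit(c,297,118.3,.036))
h=[hit(c,u,v,M[2,3]-.018+.004)[:2] for u,v in((282.,215.3),(369.5,232))]
print("holes",np.round(h,4),"tcp",M[:2,3],[np.degrees(np.arctan2(*(p-M[:2,3])[::-1])).round(1) for p in h],[np.hypot(*(p-M[:2,3])).round(4) for p in h])
E
```

```text
t 4.45 p [ 0.5701 -0.2169  0.2495] yaw 161.2 F [-0.4 -0.3 -2.9] gap 0.0257 gf 60.4 q [-0.49  0.17  1.55  0.    1.42 -1.74]
studs [[ 0.4756 -0.2305]
 [ 0.5054 -0.1918]
 [ 0.5233 -0.2374]] (array([ 0.5015, -0.2196]), np.float64(0.0281), array([-157.3,   82.1,  -39.1])) mean [ 0.50141621 -0.21989929]
head ctr [ 0.50148291 -0.22049939  0.036     ]
holes [[ 0.5443 -0.2291]
 [ 0.5692 -0.1866]] tcp [ 0.57008626 -0.21691479] [np.float64(-154.7), np.float64(91.6)] [np.float64(0.0285), np.float64(0.0304)]
```

Studs give head centre (0.5015,-0.220) and caddy yaw about 82°. The die in hand has a hole at about 90° and isn't tilted, so it needs to turn about -8°. I'll move above the head.

```bash
python3 - <<'E'
from h import *
to(.5019,-.2208,.10,153.3)
E
```

```text
row [ 6.35 -2.56 14.95] [0.    0.001 0.139]
```

Emit:
carry_out(
  plan=[
    [[2,-0.8,2,0,0,0.05],[4,-1.7,6,0,0,0.1],[6.35,-2.55,10,0,0,0.139],[6.35,-2.55,13,0,0,0.139],[6.35,-2.55,14.95,0,0,0.139]],
  ],
)

```text
time: 5.0
position: [0.4999, -0.2201, 0.0972]
orientation: [-0.001, 0.231, 0.973, 0.0]
wrist_force: [-0.0, -0.2, -2.2]
finger_gap: 0.0257
grasp_force: 60.4
```

Emit:
carry_out(
  plan=[
    [[0,0,0,0,0,0],[0,0,0,0,0,0],[0,0,0,0,0,0]],
  ],
)

```text
time: 5.3
position: [0.5035, -0.2224, 0.1016]
orientation: [0.002, 0.231, 0.973, -0.001]
wrist_force: [0.3, -0.4, -2.4]
finger_gap: 0.026
grasp_force: 60.3
```

```bash
python3 - <<'E'
from h import *
st();M=T();c=look("wrist")
k=4;f=c["frame"][:,:,::-1].copy();g=cv2.resize(f[100:300,210:430],None,fx=3,fy=3,interpolation=cv2.INTER_CUBIC)
cv2.imwrite("pics/z4.png",g)
E
```

```text
t 5.3 p [ 0.5035 -0.2224  0.1016] yaw 153.2 F [ 0.3 -0.4 -2.4] gap 0.026 gf 60.3 q [-0.56  0.17  1.84  0.    1.13 -1.66]
```

View pics/z4.png

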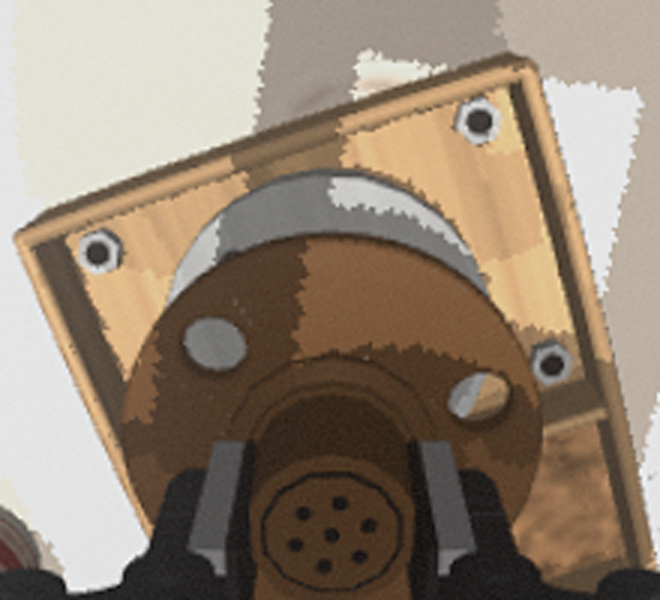

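```bash
cat >> h.py <<'E'
from scipy.optimize import least_squares
def rim(c,px,z,r):
    P=np.array([hit(c,u,v,z)[:2] for u,v in px]);s=least_squares(lambda o:np.hypot(*(P-o).T)-r,P.mean(0)-[0,0.01]);return s.x.round(4),(1000*s.fun).round(1)
E
python3 - <<'E'
from h import *
M=T();c=look("wrist")
w=lambda L:[(u/3+210-.33,v/3+100-.33) for u,v in L]
print("head",rim(c,w([(172,303),(220,216),(335,170),(400,187),(460,238),(488,283)]),.036,.04))
zt=M[2,3]-.018
print("flange",rim(c,w([(125,430),(150,355),(215,275),(335,234),(450,268),(515,345),(541,420)]),zt+.003,.04))
h=np.array([hit(c,u,v,zt+.003)[:2] for u,v in w([(215,344),(480,397)])]);d=h[1]-h[0];L=np.hypot(*d);n=np.array([d[1],-d[0]])/L
ce=h.mean(0)+n*.0145;print("holes ctr",ce,L,[np.degrees(np.arctan2(*(p-ce)[::-1])) for p in h],"tcp",M[:3,3])
E
```

```text
head (array([ 0.5011, -0.2202]), array([-0.9, -0.2,  1. ,  0.2, -1. , -0.4]))
flange (array([ 0.5039, -0.2209]), array([ 0.2, -1.3, -0.2,  1. ,  0.5, -1.1, -0.3]))
holes ctr [ 0.50279055 -0.22079118] 0.05016568436012709 [np.float64(-158.9676995748065), np.float64(81.09537504484385)] tcp [ 0.50346171 -0.22242965  0.10159792]
```

Emit:
carry_out(
  plan=[
    [[0.17,0,0.8,0,0,0],[0.17,0,1.8,0,0,0],[0.17,0,2.6,0,0,0],[0.17,0,3.2,0,0,0],[0.17,0,3.6,0,0,0]],
  ],
)

```text
time: 5.9
position: [0.4998, -0.2208, 0.0621]
orientation: [-0.001, 0.232, 0.973, 0.0]
wrist_force: [0.3, 0.9, -2.4]
finger_gap: 0.0257
grasp_force: 60.3
```

Emit:
carry_out(
  plan=[
    [[0,0,0.2,0,0,0],[0,0,0.4,0,0,0],[0,0,0.6,0,0,0]],
  ],
)

```text
time: 6.2
position: [0.5007, -0.2213, 0.0575]
orientation: [0.0, 0.232, 0.973, -0.0]
wrist_force: [0.5, -0.4, -2.5]
finger_gap: 0.0256
grasp_force: 60.3
```

```bash
python3 - <<'E'
from h import *
st()
E
```

```text
t 6.2 p [ 0.5007 -0.2213  0.0575] yaw 153.2 F [ 0.5 -0.4 -2.5] gap 0.0256 gf 60.3 q [-0.56  0.23  1.87  0.    1.04 -1.66]
```

Emit:
carry_out(
  plan=[
    [[0,0,0.15,0,0,0],[0,0,0.25,0,0,0],[0,0,0.35,0,0,0],[0,0,0.35,0,0,0]],
  ],
)

```text
time: 6.6
position: [0.5005, -0.2212, 0.0549]
orientation: [-0.0, 0.232, 0.973, -0.0]
wrist_force: [-3.6, 1.7, 5.2]
finger_gap: 0.0255
grasp_force: 61.3
```

Emit:
carry_out(
  plan=[
    [[0,0,0,0,0,0],[0,0,0,0,0,0],[0,0,0,0,0,0]],
  ],
  grip=100,
)

```text
time: 6.9
position: [0.5008, -0.2214, 0.0542]
orientation: [0.0, 0.232, 0.973, -0.0]
wrist_force: [0.1, -0.9, 0.8]
finger_gap: 0.052
grasp_force: 0.0
```

Emit:
carry_out(
  plan=[
    [[0,0,-2,0,0,0],[0,0,-6,0,0,0],[0,0,-10,0,0,0],[0,0,-14,0,0,0],[-2,0,-16.5,0,0,0]],
  ],
)

```text
time: 7.4
position: [0.5186, -0.2302, 0.2227]
orientation: [0.002, 0.232, 0.973, -0.001]
wrist_force: [1.4, -1.0, 0.9]
finger_gap: 0.0521
grasp_force: 0.0
```

```bash
python3 - <<'E'
from h import *
st();to(.45,-.33,.22,170)
M=T();c=look("wrist","w5")
cs=look("side");a=cs["frame"][95:205,310:470,::-1];b=c["frame"][40:300,120:440,::-1]
a=cv2.resize(a,None,fx=2.4,fy=2.4,interpolation=cv2.INTER_CUBIC);b=cv2.resize(b,(400,325));o=np.zeros((325,800,3),np.uint8);o[:a.shape[0],:a.shape[1]]=a;o[:,400:]=b
cv2.imwrite("pics/z5.png",o)
E
```

```text
t 7.4 p [ 0.5186 -0.2302  0.2227] yaw 153.2 F [ 1.4 -1.   0.9] gap 0.0521 gf 0.0 q [-0.56  0.09  1.69 -0.    1.36 -1.66]
row [  1.63 -12.     0.27] [-0.001  0.003 -0.293]
```

View pics/z5.png

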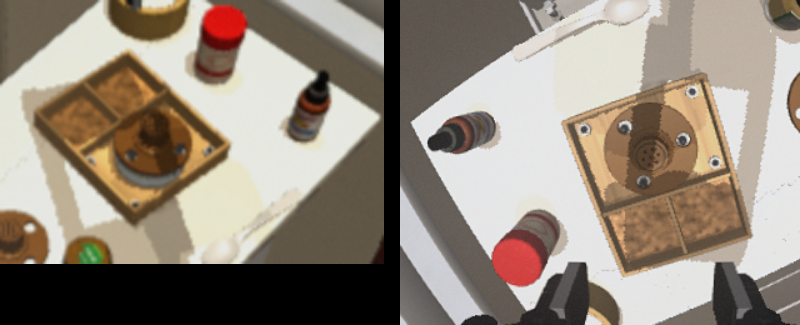

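Die_three is home, flange flat and all three studs through the holes. The bottle is at about (144,154) to (192,144) in the wrist view, and the tub's red lid at about (218,250). I'll locate both with both cameras.

```bash
python3 - <<'E'
from h import *
c=look("wrist");s=look("side");M=T()
print("bottle w",hit(c,144,154.4,.102),"side",hit(s,444.4,127.3,.102),hit(s,437,150,0.0))
print("tub w",hit(c,218.4,250.4,.083),"side",hit(s,403,103.5,.083))
print("bowl side",[hit(s,190+u/2.06,70+v/2.06,.05).round(3) for u,v in((377,35),(341,45),(412,45))], "corner",hit(s,468,144,0),"sill",hit(s,398.7,75.8,0))
# red lid blob
f=c["frame"].astype(int);m=((f[...,0]>120)&(f[...,1]<70)&(f[...,2]<80)).astype(np.uint8)
k,l,stt,ce=cv2.connectedComponentsWithStats(m);i=1+stt[1:,4].argmax();print(ce[i],stt[i],hit(c,*ce[i],.08))
fs=s["frame"].astype(int);m=((fs[...,0]>120)&(fs[...,1]<70)&(fs[...,2]<80)).astype(np.uint8);k,l,stt,ce=cv2.connectedComponentsWithStats(m)
for i in range(1,k):
  if stt[i,4]>60: print("side red",ce[i],stt[i],hit(s,*ce[i],.075))
to(.405,-.355,.16,180)
E
```

```text
bottle w [ 0.40962096 -0.36562636  0.102     ] side [ 0.40176018 -0.35527828  0.102     ] [ 0.40144094 -0.3640943   0.        ]
tub w [ 0.53518632 -0.36018197  0.083     ] side [ 0.52645546 -0.36138555  0.083     ]
bowl side [array([ 0.634, -0.378,  0.05 ]), array([ 0.657, -0.334,  0.05 ]), array([ 0.59 , -0.396,  0.05 ])] corner [ 0.35400257 -0.43401241  0.        ] sill [ 0.63351514 -0.49941051  0.        ]
[212.92376682 247.4573991 ] [194 225  41  39 669] [ 0.5304121  -0.36569045  0.08      ]
side red [403.47222222 104.10648148] [394  97  19  15 216] [ 0.52771214 -0.36695301  0.075     ]
side red [620.69445356 185.40334755] [ 583  145   57  102 3047] [ 0.0235267  -0.51174361  0.075     ]
row [  4.52 -16.25   5.91] [-0.     0.001 -0.468]
```

```bash
cat >> h.py <<'E'
from scipy.optimize import minimize
def sil(c,x,y,parts,up=4):
    a=np.linspace(0,2*np.pi,33)[:-1];m=np.zeros((400*up,640*up),np.uint8)
    for r,z0,z1 in parts:
        P=np.vstack([np.c_[x+r*np.cos(a),y+r*np.sin(a),0*a+z] for z in(z0,z1)])
        cv2.fillConvexPoly(m,cv2.convexHull(np.float32(proj(c,P)*up+up/2)).astype(np.int32),1)
    return m
def fitsil(views,x,y,parts,mask,pad=.03,up=4):
    """views: cameras; mask(frame)->bool; returns xy maximising IoU per view and jointly"""
    D=[]
    for c in views:
        big=[(r+pad,z0,z1) for r,z0,z1 in parts];w=sil(c,x,y,big,up)
        t=cv2.resize(mask(c["frame"].astype(int)).astype(np.float32),None,fx=up,fy=up,interpolation=cv2.INTER_LINEAR)>.5
        D.append((c,t&(w>0)))
    def cost(p,L): 
        k=0
        for c,t in L:
            m=sil(c,*p,parts,up)>0;k+=1-(m&t).sum()/max((m|t).sum(),1)
        return k/len(L)
    def opt(L):
        b=minimize(cost,[x,y],args=(L,),method="Nelder-Mead",options=dict(initial_simplex=[[x,y],[x+.008,y],[x,y+.008]],xatol=2e-4,fatol=1e-4));return b.x.round(4),round(1-b.fun,3)
    return [opt([d]) for d in D]+[opt(D)]
BOT=[(.0165,0,.062),(.006,.062,.102)];LID=[(.0235,.060,.083)];JAR=[(.022,0,.105)]
dark=lambda f:f.max(2)<140
red=lambda f:(f[...,0]>90)&(f[...,1]<60)&(f[...,2]<70)
E
python3 - <<'E'
from h import *
c=look("wrist");s=look("side")
print("bottle",fitsil([c,s],.405,-.361,BOT,dark,.015))
print("tub",fitsil([c,s],.530,-.363,LID,red,.015))
E
```

```text
bottle [(array([ 0.4062, -0.3637]), np.float64(0.756)), (array([ 0.407 , -0.3662]), np.float64(0.72)), (array([ 0.4062, -0.3641]), np.float64(0.733))]
tub [(array([ 0.528, -0.364]), np.float64(0.185)), (array([ 0.5264, -0.3642]), np.float64(0.779)), (array([ 0.5271, -0.364 ]), np.float64(0.482))]
```

```bash
python3 - <<'E'
from h import *
st();to(.4065,-.364,.16,153.2);to(.4065,-.364,.034,153.2)
E
```

```text
t 7.7 p [ 0.5171 -0.2294  0.2169] yaw 153.2 F [-0.2  0.  -0.8] gap 0.0517 gf 0.0 q [-0.56  0.09  1.7   0.    1.36 -1.66]
row [  3.79 -17.     5.7 ] [ 0.    -0.003 -0.   ]
row [  3.75 -17.01  18.3 ] [ 0.    -0.003 -0.   ]
```

Emit:
carry_out(
  plan=[
    [[0.8,-4,0.5,0,0,0],[1.7,-8,1.5,0,0,0],[2.6,-12.5,3,0,0,0],[3.8,-17,4.5,0,0,0],[3.8,-17,5.7,0,0,0]],
  ],
  grip=50,
)

```text
time: 8.2
position: [0.4032, -0.3671, 0.1591]
orientation: [-0.002, 0.234, 0.972, 0.0]
wrist_force: [-0.1, 0.8, 0.2]
finger_gap: 0.0689
grasp_force: 0.0
```

Emit:
carry_out(
  plan=[
    [[0,0,0,0,0,0],[0,0,0,0,0,0]],
  ],
)

```text
time: 8.4
position: [0.4077, -0.3634, 0.1609]
orientation: [-0.001, 0.232, 0.973, 0.001]
wrist_force: [0.0, -0.9, 0.6]
finger_gap: 0.0687
grasp_force: 0.0
```

```bash
python3 - <<'E'
from h import *
st();M=T();c=look("wrist","w6")
print("proj",proj(c,[[.4065,-.364,.102],[.4065,-.364,0]]))
print("bottle",fitsil([c],.4065,-.364,BOT,dark,.012))
to(.4065,-.364,.034,153.2)
E
```

```text
t 8.4 p [ 0.4077 -0.3634  0.1609] yaw 153.2 F [ 0.  -0.9  0.6] gap 0.0687 gf 0.0 q [-0.87  0.1   1.8   0.    1.25 -1.98]
proj [[317.14561351 219.77520919]
 [317.89794622 183.47433589]]
bottle [(array([ 0.4053, -0.3622]), np.float64(0.936)), (array([ 0.4053, -0.3622]), np.float64(0.936))]
row [ 0.14 -0.12 12.77] [ 0.001 -0.001  0.001]
```

View pics/w6.png

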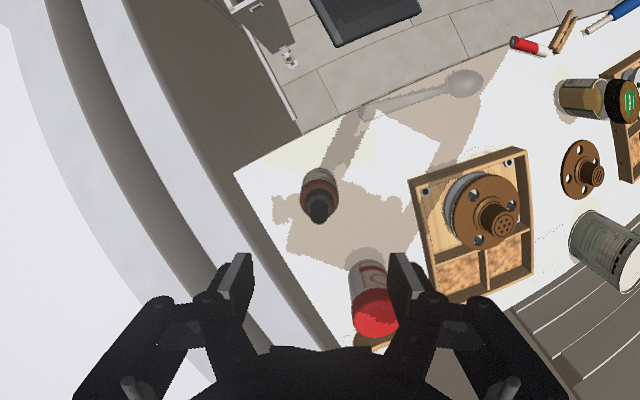

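The bottle stands upright at (318,195) under the open gripper, and the tub and die_three are clear of it. The silhouette fit is good (IoU 0.94), so I'll descend and grip.

Emit:
carry_out(
  plan=[
    [[0.25,0,4,0,0,0],[0.25,0,8,0,0,0],[0.25,0,11,0,0,0],[0.25,0,12.7,0,0,0],[0.25,0,12.7,0,0,0]],
  ],
)

```text
time: 8.95
position: [0.4052, -0.3609, 0.0326]
orientation: [-0.002, 0.231, 0.973, 0.002]
wrist_force: [-0.2, 0.3, -0.4]
finger_gap: 0.0684
grasp_force: 0.0
```

Emit:
carry_out(
  plan=[
    [[0,0,0,0,0,0],[0,0,0,0,0,0],[0,0,0,0,0,0],[0,0,0,0,0,0],[0,0,0,0,0,0]],
  ],
  grip=255,
  squeeze=35,
)

```text
time: 9.45
position: [0.4069, -0.3646, 0.037]
orientation: [0.002, 0.232, 0.973, -0.001]
wrist_force: [0.3, 2.4, 6.6]
finger_gap: 0.0312
grasp_force: 34.9
```

```bash
python3 - <<'E'
from h import *
st();to(.4053,-.3622,.16,153);to(.5829,-.1994,.16,170);to(.5829,-.1994,.041,170)
E
```

```text
t 9.45 p [ 0.4069 -0.3646  0.037 ] yaw 153.2 F [0.3 2.4 6.6] gap 0.0312 gf 34.9 q [-0.88  0.26  1.88  0.    1.   -1.98]
row [  0.21   0.13 -12.3 ] [-0.001  0.004  0.003]
row [ -8.3   22.67 -12.28] [-0.001  0.003 -0.293]
row [-8.26 22.68 -0.38] [-0.001  0.003 -0.293]
```

Emit:
carry_out(
  plan=[
    [[0,0,-3,0,0,0],[0,0,-7,0,0,0],[-0.5,1.5,-11,0,0,0],[-2,5.5,-13,0,0,-0.07],[-3.7,10,-14,0,0,-0.14]],
  ],
)

```text
time: 9.95
position: [0.4853, -0.2925, 0.1793]
orientation: [0.003, 0.163, 0.987, -0.002]
wrist_force: [1.7, -1.1, -1.3]
finger_gap: 0.0308
grasp_force: 35.1
```

```bash
python3 - <<'E'
from h import *
st();to(.5829,-.1994,.17,170)
E
```

```text
t 9.95 p [ 0.4853 -0.2925  0.1793] yaw 161.2 F [ 1.7 -1.1 -1.3] gap 0.0308 gf 35.1 q [-0.68  0.12  1.74 -0.    1.27 -1.92]
row [-6.24 11.96  0.93] [-0.003  0.006 -0.154]
```

Emit:
carry_out(
  plan=[
    [[-2,4,0,0,0,-0.05],[-4,8,0,0,0,-0.1],[-6.2,12,0,0,0,-0.15],[-6.2,12,0,0,0,-0.15],[-6.2,12,0,0,0,-0.15]],
  ],
)

```text
time: 10.45
position: [0.5814, -0.1966, 0.1752]
orientation: [0.0, 0.088, 0.996, -0.0]
wrist_force: [-1.1, -1.1, -0.8]
finger_gap: 0.0311
grasp_force: 35.1
```

```bash
python3 - <<'E'
from h import *
st();to(.5829,-.1994,.0425,170)
E
```

```text
t 10.45 p [ 0.5814 -0.1966  0.1752] yaw 169.9 F [-1.1 -1.1 -0.8] gap 0.0311 gf 35.1 q [-0.45  0.24  1.61 -0.    1.29 -1.85]
row [-0.19 -0.25 13.27] [-0.001  0.    -0.001]
```

Emit:
carry_out(
  plan=[
    [[-0.15,-0.2,4,0,0,0],[-0.15,-0.2,8,0,0,0],[-0.15,-0.2,11,0,0,0],[-0.15,-0.2,12.4,0,0,0],[-0.15,-0.2,12.9,0,0,0]],
  ],
)

```text
time: 10.95
position: [0.5804, -0.2002, 0.0444]
orientation: [-0.001, 0.09, 0.996, 0.0]
wrist_force: [-0.6, 0.5, -0.0]
finger_gap: 0.0311
grasp_force: 35.1
```

Emit:
carry_out(
  plan=[
    [[0,0,0.1,0,0,0],[0,0,0.2,0,0,0],[0,0,0.3,0,0,0],[0,0,0.3,0,0,0]],
  ],
)

```text
time: 11.35
position: [0.5829, -0.2, 0.0441]
orientation: [0.001, 0.089, 0.996, -0.0]
wrist_force: [-0.6, -0.7, -0.8]
finger_gap: 0.0309
grasp_force: 35.1
```

```bash
python3 - <<'E'
from h import *
st()
E
```

```text
t 11.35 p [ 0.5829 -0.2     0.0441] yaw 169.8 F [-0.6 -0.7 -0.8] gap 0.0309 gf 35.1 q [-0.46  0.39  1.69 -0.    1.06 -1.85]
```

Emit:
carry_out(
  plan=[
    [[0,0,0.1,0,0,0],[0,0,0.15,0,0,0],[0,0,0.2,0,0,0],[0,0,0.2,0,0,0]],
  ],
)

```text
time: 11.75
position: [0.5831, -0.1999, 0.0431]
orientation: [0.001, 0.089, 0.996, -0.0]
wrist_force: [-3.7, 1.5, 9.5]
finger_gap: 0.0309
grasp_force: 36.1
```

Emit:
carry_out(
  plan=[
    [[0,0,0.08,0,0,0],[0,0,0.15,0,0,0],[0,0,0.15,0,0,0]],
  ],
)

```text
time: 12.05
position: [0.5835, -0.2, 0.0431]
orientation: [0.001, 0.089, 0.996, -0.0]
wrist_force: [-5.7, 1.9, 17.8]
finger_gap: 0.0309
grasp_force: 36.9
```

Emit:
carry_out(
  plan=[
    [[0,0,-0.25,0,0,0],[0,0,-0.25,0,0,0],[0,0,-0.25,0,0,0],[0,0,-0.25,0,0,0]],
  ],
  grip=95,
)

```text
time: 12.45
position: [0.5818, -0.1995, 0.0414]
orientation: [-0.0, 0.089, 0.996, 0.0]
wrist_force: [1.2, -0.1, 0.8]
finger_gap: 0.0538
grasp_force: 0.0
```

Emit:
carry_out(
  plan=[
    [[0,0,-2,0,0,0],[0,0,-6,0,0,0],[0,0,-10,0,0,0],[0,0,-14,0,0,0],[0,0,-15,0,0,0]],
  ],
)

```text
time: 12.95
position: [0.5847, -0.2009, 0.1977]
orientation: [0.004, 0.089, 0.996, -0.002]
wrist_force: [0.7, -0.4, 1.3]
finger_gap: 0.0536
grasp_force: 0.0
```

```bash
python3 - <<'E'
from h import *
st();c=look("wrist","w7");s=look("side","s7")
print("bottle",fitsil([c,s],.583,-.2,[(r,a+.006,b+.006) for r,a,b in BOT],lambda f:f.max(2)<110,.012))
red2=lambda f:(f[...,0]>90)&(f[...,1]<.5*f[...,0])&(f[...,2]<.5*f[...,0])
print("tub",fitsil([c,s],.528,-.364,LID,red2,.015))
to(.528,-.364,.16,130);to(.53,-.3,.18,140)
E
```

```text
t 12.95 p [ 0.5847 -0.2009  0.1977] yaw 169.8 F [ 0.7 -0.4  1.3] gap 0.0536 gf 0.0 q [-0.46  0.22  1.59  0.    1.32 -1.85]
bottle [(array([ 0.583 , -0.1987]), np.float64(0.662)), (array([ 0.5839, -0.201 ]), np.float64(0.637)), (array([ 0.5832, -0.1991]), np.float64(0.643))]
tub [(array([ 0.5279, -0.3665]), np.float64(0.747)), (array([ 0.5271, -0.364 ]), np.float64(0.855)), (array([ 0.527 , -0.3629]), np.float64(0.797))]
row [  2.58 -17.09   3.45] [0.    0.005 0.695]
row [  3.5  -10.76   1.44] [-0.     0.005  0.52 ]
```

```bash
python3 - <<'E'
from h import *
to(.5275,-.364,.16,150)
E
```

```text
row [  2.63 -17.1    3.45] [-0.001  0.005  0.346]
```

Emit:
carry_out(
  plan=[
    [[0.6,-4,0,0,0,0.09],[1.3,-8,0.5,0,0,0.18],[2,-12.5,1.5,0,0,0.27],[2.6,-17.1,2.5,0,0,0.346],[2.6,-17.1,3.4,0,0,0.346]],
  ],
  grip=35,
)

```text
time: 13.55
position: [0.5228, -0.3677, 0.1544]
orientation: [-0.002, 0.262, 0.965, -0.0]
wrist_force: [0.1, -0.3, 0.1]
finger_gap: 0.0733
grasp_force: 0.0
```

Emit:
carry_out(
  plan=[
    [[0,0,0,0,0,0],[0,0,0,0,0,0],[0,0,0,0,0,0]],
  ],
)

```text
time: 13.85
position: [0.5267, -0.362, 0.1576]
orientation: [-0.0, 0.258, 0.966, 0.0]
wrist_force: [-0.2, -0.5, -0.2]
finger_gap: 0.0738
grasp_force: 0.0
```

```bash
cat >> h.py <<'E'
red2=lambda f:(f[...,0]>90)&(f[...,1]<.5*f[...,0])&(f[...,2]<.5*f[...,0])
E
python3 - <<'E'
from h import *
st();c=look("wrist","w8")
print("tub",fitsil([c],.528,-.364,LID,red2,.01))
f=c["frame"].astype(int);m=red2(f).astype(np.uint8);k,l,stt,ce=cv2.connectedComponentsWithStats(m);i=1+stt[1:,4].argmax();print(ce[i],stt[i],proj(c,[[.5275,-.364,.083]]))
to(.5275,-.364,.053,150)
E
```

```text
t 13.85 p [ 0.5267 -0.362   0.1576] yaw 150.1 F [-0.2 -0.5 -0.2] gap 0.0738 gf 0.0 q [-0.73  0.31  1.56  0.    1.27 -1.77]
tub [(array([ 0.5283, -0.3639]), np.float64(0.838)), (array([ 0.5283, -0.3639]), np.float64(0.838))]
[318.3373849  212.18489871] [ 288  183   61   58 2715] [[316.98737211 215.18303395]]
row [-0.14 -0.13 10.51] [0.    0.    0.002]
```

Emit:
carry_out(
  plan=[
    [[-0.2,-0.1,3,0,0,0],[-0.2,-0.1,6,0,0,0],[-0.2,-0.1,9,0,0,0],[-0.2,-0.1,10.3,0,0,0],[-0.2,-0.1,10.3,0,0,0]],
  ],
)

```text
time: 14.4
position: [0.5266, -0.3634, 0.0529]
orientation: [-0.002, 0.258, 0.966, 0.001]
wrist_force: [0.5, 0.9, -0.1]
finger_gap: 0.0737
grasp_force: 0.0
```

Emit:
carry_out(
  plan=[
    [[0,0,0,0,0,0],[0,0,0,0,0,0],[0,0,0,0,0,0],[0,0,0,0,0,0],[0,0,0,0,0,0]],
  ],
  grip=255,
  squeeze=40,
)

```text
time: 14.9
position: [0.5291, -0.3664, 0.0576]
orientation: [0.002, 0.259, 0.966, -0.001]
wrist_force: [1.0, 0.8, 6.4]
finger_gap: 0.0456
grasp_force: 41.7
```

Emit:
carry_out(
  plan=[
    [[0,0,-3,0,0,0.05],[0,0,-7,0,0,0.15],[0,0,-11,0,0,0.29],[0,0,-14,0,0,0.43],[0,0,-14,0,0,0.57]],
  ],
)

```text
time: 15.4
position: [0.53, -0.3676, 0.2023]
orientation: [0.005, 0.523, 0.853, -0.001]
wrist_force: [0.7, -0.4, -0.6]
finger_gap: 0.0462
grasp_force: 41.8
```

```bash
python3 - <<'E'
from h import *
st();to(.5739,-.2628,.19,88)
E
```

```text
t 15.4 p [ 0.53   -0.3676  0.2023] yaw 117.0 F [ 0.7 -0.4 -0.6] gap 0.0462 gf 41.8 q [-0.73  0.28  1.51 -0.    1.34 -1.2 ]
row [7.36 8.66 1.18] [0.007 0.009 0.506]
```

Emit:
carry_out(
  plan=[
    [[1.8,2.2,0,0,0,0.13],[3.6,4.3,0,0,0,0.26],[5.5,6.5,0,0,0,0.39],[7.35,8.65,0,0,0,0.5],[7.35,8.65,0,0,0,0.5]],
  ],
)

```text
time: 15.9
position: [0.5716, -0.257, 0.1952]
orientation: [-0.0, 0.715, 0.699, 0.001]
wrist_force: [-0.2, -0.5, -0.6]
finger_gap: 0.0457
grasp_force: 41.8
```

Emit:
carry_out(
  plan=[
    [[0,0,0,0,0,0],[0,0,0,0,0,0],[0,0,0,0,0,0]],
  ],
)

```text
time: 16.2
position: [0.5702, -0.2612, 0.1949]
orientation: [0.0, 0.715, 0.699, -0.0]
wrist_force: [-0.2, 0.2, -2.7]
finger_gap: 0.0457
grasp_force: 41.8
```

```bash
python3 - <<'E'
from h import *
st();to(.5739,-.2628,.0625,88)
E
```

```text
t 16.2 p [ 0.5702 -0.2612  0.1949] yaw 88.6 F [-0.2  0.2 -2.7] gap 0.0457 gf 41.8 q [-0.56  0.25  1.56 -0.    1.33 -0.53]
row [-0.15  0.38 13.24] [-0.     0.     0.011]
```

```bash
python3 - <<'E'
from h import *
st();c=look("wrist");s=look("side");z=T()[2,3]-.0565
print(fitsil([c,s],.57,-.261,[(.0235,z+.06,z+.083)],red2,.01)); to(.5739,-.2628,.0625,88)
E
```

```text
t 16.2 p [ 0.5702 -0.2612  0.1949] yaw 88.6 F [-0.2  0.2 -2.7] gap 0.0457 gf 41.8 q [-0.56  0.25  1.56 -0.    1.33 -0.53]
[(array([ 0.5704, -0.2579]), np.float64(0.9)), (array([ 0.5725, -0.2538]), np.float64(0.648)), (array([ 0.5703, -0.2578]), np.float64(0.774))]
row [-0.16  0.37 13.24] [-0.     0.     0.011]
```

Emit:
carry_out(
  plan=[
    [[-0.3,0.37,4,0,0,0],[-0.3,0.37,8,0,0,0],[-0.3,0.37,10.5,0,0,0],[-0.3,0.37,12,0,0,0],[-0.3,0.37,12.5,0,0,0]],
  ],
)

```text
time: 16.8
position: [0.573, -0.2631, 0.0679]
orientation: [-0.002, 0.715, 0.699, -0.0]
wrist_force: [-0.4, 0.4, -1.7]
finger_gap: 0.0458
grasp_force: 41.8
```

Emit:
carry_out(
  plan=[
    [[0,0,0.15,0,0,0],[0,0,0.3,0,0,0],[0,0,0.45,0,0,0],[0,0,0.6,0,0,0],[0,0,0.6,0,0,0]],
  ],
)

```text
time: 17.3
position: [0.5744, -0.2634, 0.0644]
orientation: [0.0, 0.715, 0.699, 0.0]
wrist_force: [0.1, 0.0, -1.2]
finger_gap: 0.0455
grasp_force: 41.8
```

Emit:
carry_out(
  plan=[
    [[0,0,0.1,0,0,0],[0,0,0.2,0,0,0],[0,0,0.25,0,0,0],[0,0,0.25,0,0,0]],
  ],
)

```text
time: 17.7
position: [0.5747, -0.2637, 0.0635]
orientation: [0.001, 0.715, 0.699, -0.0]
wrist_force: [-4.6, 1.8, 9.4]
finger_gap: 0.0458
grasp_force: 43.0
```

```bash
python3 - <<'E'
from h import *
st()
E
```

```text
t 17.7 p [ 0.5747 -0.2637  0.0635] yaw 88.7 F [-4.6  1.8  9.4] gap 0.0458 gf 43.0 q [-0.55  0.4   1.63 -0.    1.1  -0.53]
```

Emit:
carry_out(
  plan=[
    [[0,0,-0.2,0,0,0],[0,0,-0.2,0,0,0],[0,0,-0.2,0,0,0],[0,0,-0.2,0,0,0]],
  ],
  grip=82,
)

```text
time: 18.1
position: [0.5741, -0.2632, 0.0631]
orientation: [-0.0, 0.715, 0.699, -0.0]
wrist_force: [-0.6, -0.2, -0.1]
finger_gap: 0.058
grasp_force: 0.0
```

Emit:
carry_out(
  plan=[
    [[0,0,-2,0,0,0],[0,0,-6,0,0,0],[0,0,-10,0,0,0],[0,0,-15,0,0,0],[0,0,-18,0,0,0]],
  ],
)

```text
time: 18.6
position: [0.5753, -0.2639, 0.2478]
orientation: [0.002, 0.715, 0.699, 0.001]
wrist_force: [0.2, -0.2, 0.1]
finger_gap: 0.0578
grasp_force: 0.0
```

Emit:
carry_out(
  plan=[
    [[4,0,0,0,0,-0.14],[8,0,0,0,0,-0.28],[12,0,0,0,0,-0.42],[16,0,0,0,0,-0.56],[20,0,0,0,0,-0.7]],
  ],
)

```text
time: 19.1
position: [0.5785, -0.0618, 0.2432]
orientation: [-0.0, 0.43, 0.903, 0.0]
wrist_force: [1.4, 0.0, -0.6]
finger_gap: 0.0583
grasp_force: 0.0
```

```bash
python3 - <<'E'
from h import *
st();to(.56,-.03,.25,180)
E
```

```text
t 19.1 p [ 0.5785 -0.0618  0.2432] yaw 129.1 F [ 1.4  0.  -0.6] gap 0.0583 gf 0.0 q [-0.24  0.11  1.63  0.    1.4  -0.92]
row [ 3.64  0.57 -0.68] [ 0.    -0.    -0.888]
```

Emit:
carry_out(
  plan=[
    [[1,0,0,0,0,-0.14],[2,0.5,0,0,0,-0.28],[3,0.5,0,0,0,-0.42],[3.6,0.6,-0.5,0,0,-0.56],[3.6,0.6,-0.5,0,0,-0.7]],
  ],
)

```text
time: 19.6
position: [0.5608, -0.0307, 0.2488]
orientation: [0.0, 0.093, 0.996, 0.0]
wrist_force: [0.4, 0.1, 0.6]
finger_gap: 0.058
grasp_force: 0.0
```

Emit:
carry_out(
  plan=[
    [[0,0,0,0,0,-0.1],[0,0,0,0,0,-0.185],[0,0,0,0,0,-0.185],[0,0,0,0,0,-0.185]],
  ],
)

```text
time: 20.0
position: [0.5609, -0.0315, 0.2482]
orientation: [-0.0, 0.006, 1.0, 0.0]
wrist_force: [0.5, -0.1, 0.4]
finger_gap: 0.0575
grasp_force: 0.0
```

```bash
python3 - <<'E'
from h import *
st();c=look("wrist","w9");s=look("side","s9")
q,im=blobs(c,.533,-.043,.004);print("die",q,fitc(q))
q,i2=blobs(c,.4747,.1055,.05,1);print("head4",q)
i3=topview(c,.49,.65,-.33,-.13,.03,1600);i3=cv2.resize(i3,(320,256))
print("jar",hit(s,347,200,.105))
a=c["frame"][:,:,::-1];sd=cv2.resize(s["frame"][90:260,260:460,::-1],None,fx=1.6,fy=1.6,interpolation=cv2.INTER_CUBIC)
im=cv2.resize(im,(260,260));i2=cv2.resize(i2,(260,260))
o=np.zeros((540,800,3),np.uint8);o[:260,:260]=im;o[:260,260:520]=i2;o[265:521,:320]=i3;o[265:265+sd.shape[0],340:340+sd.shape[1]]=sd
o[:160,525:781]=cv2.resize(a,(256,160));cv2.imwrite("pics/z9.png",o)
E
```

```text
t 20.0 p [ 0.5609 -0.0315  0.2482] yaw 179.4 F [ 0.5 -0.1  0.4] gap 0.0575 gf 0.0 q [-0.2   0.06  1.67  0.    1.41 -1.76]
die [(np.float64(0.5667), np.float64(-0.0465), 78), (np.float64(0.5392), np.float64(-0.0171), 99), (np.float64(0.5372), np.float64(-0.0748), 97), (np.float64(0.5096), np.float64(-0.0187), 162)] (array([ 0.5323, -0.0445]), np.float64(0.0321), array([ -3.3,  75.9, -80.8, 131.3]))
head4 [(np.float64(0.4985), np.float64(0.0811), 57), (np.float64(0.4965), np.float64(0.1209), 66), (np.float64(0.4822), np.float64(0.0868), 80), (np.float64(0.4587), np.float64(0.0788), 59), (np.float64(0.4561), np.float64(0.1196), 57), (np.float64(0.438), np.float64(0.1031), 32)]
jar [ 0.43915953 -0.05002166  0.105     ]
```

View pics/z9.png

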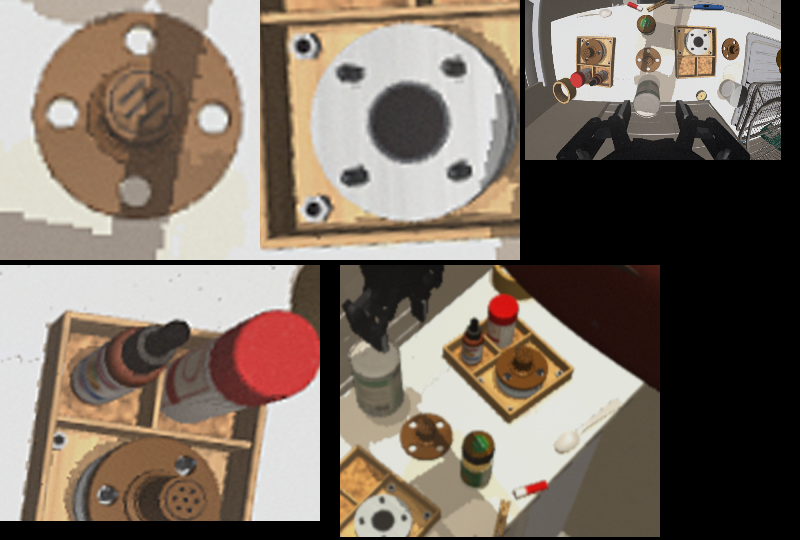

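Kit three is good: the bottle and tub stand upright in separate compartments behind the seated die. The remaining die has square holes and slots, so it's die_four, centre about (0.539,-0.046) with holes at -2° mod 90. I'll approach and recheck it from near.

```bash
python3 - <<'E'
from h import *
to(.5388,-.0458,.12,180)
E
```

```text
row [ 2.19 -1.45 12.83] [ 0.    -0.    -0.011]
```

Emit:
carry_out(
  plan=[
    [[1,-0.7,4,0,0,-0.011],[2.2,-1.45,8,0,0,-0.011],[2.2,-1.45,11,0,0,-0.011],[2.2,-1.45,12.8,0,0,-0.011]],
  ],
  grip=85,
)

```text
time: 20.5
position: [0.5367, -0.0457, 0.1173]
orientation: [-0.002, -0.0, 1.0, 0.0]
wrist_force: [-0.4, -0.0, -0.9]
finger_gap: 0.0568
grasp_force: 0.0
```

Emit:
carry_out(
  plan=[
    [[0,0,0,0,0,0],[0,0,0,0,0,0],[0,0,0,0,0,0]],
  ],
)

```text
time: 20.8
position: [0.5401, -0.0461, 0.1222]
orientation: [0.001, -0.001, 1.0, -0.0]
wrist_force: [0.5, 0.3, 0.9]
finger_gap: 0.0572
grasp_force: 0.0
```

```bash
python3 - <<'E'
from h import *
st();c=look("wrist","w10")
q,im=blobs(c,.5388,-.0458,.004,rmin=.021,rmax=.036,thr=150);print("die",q)
print("die",fitc(q) if len(q)>2 else "")
to(.5388,-.0458,.02,180)
E
```

```text
t 20.8 p [ 0.5401 -0.0461  0.1222] yaw -179.9 F [0.5 0.3 0.9] gap 0.0572 gf 0.0 q [-0.23  0.13  1.85 -0.    1.16 -1.8 ]
die [(np.float64(0.5675), np.float64(-0.0471), 46), (np.float64(0.5387), np.float64(-0.0171), 88), (np.float64(0.5367), np.float64(-0.0747), 71), (np.float64(0.5089), np.float64(-0.0448), 92)]
die (array([ 0.5382, -0.0459]), np.float64(0.0291), array([ -2.3,  89. , -93. , 177.8]))
row [ 0.17  0.04 10.22] [-0.001  0.003  0.002]
```

Emit:
carry_out(
  plan=[
    [[0.12,0,4,0,0,0],[0.12,0,8,0,0,0],[0.12,0,9.6,0,0,0],[0.12,0,10.1,0,0,0],[0.12,0,10.1,0,0,0]],
  ],
)

```text
time: 21.35
position: [0.5381, -0.0459, 0.0199]
orientation: [0.0, -0.001, 1.0, -0.0]
wrist_force: [-1.4, 0.2, 0.4]
finger_gap: 0.0567
grasp_force: 0.0
```

Emit:
carry_out(
  plan=[
    [[0,0,0,0,0,0],[0,0,0,0,0,0],[0,0,0,0,0,0],[0,0,0,0,0,0]],
  ],
  grip=255,
  squeeze=60,
)

```text
time: 21.75
position: [0.5394, -0.0463, 0.0216]
orientation: [0.002, -0.001, 1.0, -0.0]
wrist_force: [-1.2, 0.6, 5.2]
finger_gap: 0.0252
grasp_force: 58.6
```

Emit:
carry_out(
  plan=[
    [[0,0,-4,0,0,0],[0,0,-9,0,0,0],[0,0,-14,0,0,0],[0,3,-18,0,0,0.14],[0,7,-22,0,0,0.28]],
  ],
)

```text
time: 22.25
position: [0.5381, 0.0192, 0.2384]
orientation: [0.002, 0.143, 0.99, -0.0]
wrist_force: [1.5, -0.0, -2.4]
finger_gap: 0.0253
grasp_force: 59.6
```

```bash
python3 - <<'E'
from h import *
st();to(.545,.10,.25,139.5)
E
```

```text
t 22.25 p [0.5381 0.0192 0.2384] yaw 163.6 F [ 1.5 -0.  -2.4] gap 0.0253 gf 59.6 q [-0.11  0.01  1.75 -0.    1.39 -1.4 ]
row [ 1.61  7.95 -1.16] [0.001 0.004 0.421]
```

Emit:
carry_out(
  plan=[
    [[0.3,1,-1,0,0,0.14],[0.6,2,-1,0,0,0.28],[0.8,3.2,-1,0,0,0.42],[0.8,3.2,-1,0,0,0.42],[0.8,3.2,-1,0,0,0.42]],
  ],
)

```text
time: 22.75
position: [0.5384, 0.0524, 0.245]
orientation: [0.0, 0.34, 0.941, -0.0]
wrist_force: [1.0, 0.5, -2.6]
finger_gap: 0.0252
grasp_force: 59.8
```

Emit:
carry_out(
  plan=[
    [[0,0,0,0,0,0],[0,0,0,0,0,0],[0,0,0,0,0,0]],
  ],
)

```text
time: 23.05
position: [0.5385, 0.052, 0.2446]
orientation: [-0.0, 0.342, 0.94, -0.0]
wrist_force: [0.2, 0.2, -1.8]
finger_gap: 0.0254
grasp_force: 59.8
```

```bash
python3 - <<'E'
from h import *
st();M=T();c=look("wrist","w11")
for z in(.043,.050):
    q,im=blobs(c,.4776,.1034,z,1,rmin=.022,rmax=.036);print("head",z,q)
im=topview(c,.4276,.5276,.0534,.1534,.036,4000)
g=cv2.GaussianBlur(cv2.cvtColor(im,cv2.COLOR_BGR2GRAY),(7,7),0)
for lo,hi in((52,72),(150,170)):
    print("circ",[(round(.5276-v/4000,4),round(.1534-u/4000,4),r/4) for u,v,r in (cv2.HoughCircles(g,cv2.HOUGH_GRADIENT,1,400,param1=80,param2=12,minRadius=lo,maxRadius=hi)[0])])
# die holes in hand: bright blobs on flange plane
z=M[2,3]-.0205+.003;q,im2=blobs(c,M[0,3],M[1,3],z,rmin=.022,rmax=.036);print("die",q,"tcp",M[:2,3])
cv2.imwrite("pics/z11.png",np.hstack([cv2.resize(x,(390,390)) for x in(topview(c,.4276,.5276,.0534,.1534,.05,4000),im2)]))
E
```

```text
t 23.05 p [0.5385 0.052  0.2446] yaw 140.0 F [ 0.2  0.2 -1.8] gap 0.0254 gf 59.8 q [-0.05  0.01  1.73 -0.    1.4  -0.92]
head 0.043 [(np.float64(0.4673), np.float64(0.1031), 1295), (np.float64(0.4992), np.float64(0.084), 52)]
head 0.05 [(np.float64(0.5022), np.float64(0.1168), 310), (np.float64(0.4988), np.float64(0.0844), 50), (np.float64(0.4558), np.float64(0.098), 962)]
circ [(np.float32(0.4777), np.float32(0.1035), np.float32(16.375))]
circ [(np.float32(0.4757), np.float32(0.105), np.float32(41.25))]
die [(np.float64(0.5567), np.float64(0.0757), 83), (np.float64(0.518), np.float64(0.033), 85), (np.float64(0.5158), np.float64(0.0722), 58)] tcp [0.53850468 0.05198321]
```

View pics/z11.png

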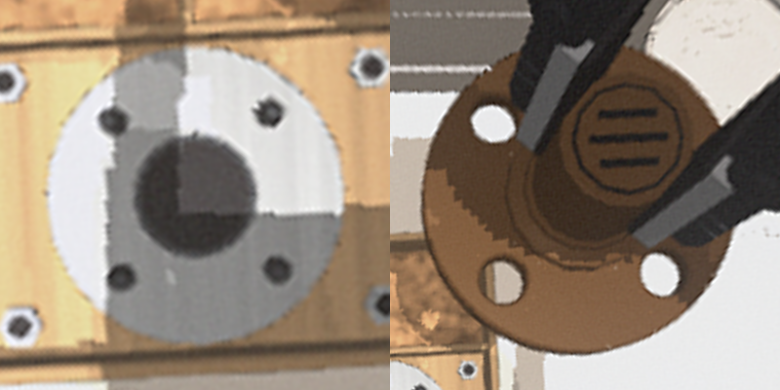

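Left panel: head-four studs at (114,121), (268,112), (121,277) and (277,270), giving centre (0.4776,0.1034) at 2.9°. Right panel: in-hand holes at (494,124), (503,282) and (660,275), giving centre (0.5374,0.0541) at 2.9°. The yaw already matches, so I only need to translate.

Emit:
carry_out(
  plan=[
    [[2.5,0,2,0,0,0],[5,0,6,0,0,0],[7.7,-0.05,10,0,0,0],[7.7,-0.05,13,0,0,0],[7.7,-0.05,14.2,0,0,0]],
  ],
)

```text
time: 23.6
position: [0.4763, 0.1017, 0.0995]
orientation: [-0.002, 0.341, 0.94, -0.001]
wrist_force: [0.2, -0.6, -1.3]
finger_gap: 0.0255
grasp_force: 59.7
```

Emit:
carry_out(
  plan=[
    [[0,0,0,0,0,0],[0,0,0,0,0,0],[0,0,0,0,0,0]],
  ],
)

```text
time: 23.9
position: [0.4813, 0.1013, 0.1049]
orientation: [0.002, 0.342, 0.94, 0.001]
wrist_force: [-0.5, 0.7, -2.7]
finger_gap: 0.0257
grasp_force: 59.7
```

```bash
python3 - <<'E'
from h import *
st();M=T();c=look("wrist","w12")
z=M[2,3]-.0205+.003
o=M[:2,3]+[-.0011,.002]
im=topview(c,o[0]-.05,o[0]+.05,o[1]-.05,o[1]+.05,z,4000)
# die flange outline by brown/saturation mask, circle fit on radial edges on the camera side
def radial(c,o,z,r0,r1,angs,val):
    P=[]
    for a in np.radians(angs):
        r=np.linspace(r0,r1,80);X=np.c_[o[0]+r*np.cos(a),o[1]+r*np.sin(a),0*r+z];p=proj(c,X).astype(np.float32)
        s=cv2.remap(c["frame"],p[:,0].reshape(1,-1),p[:,1].reshape(1,-1),cv2.INTER_LINEAR)[0].astype(float)
        v=np.convolve(val(s),np.ones(5)/5,"valid");g=np.diff(v);i=np.abs(g).argmax();P.append(X[i+2,:2])
    return np.array(P)
def cfit(P,r):
    s=least_squares(lambda o:np.hypot(*(P-o).T)-r,P.mean(0)+[.01,-.01],loss="soft_l1",f_scale=5e-4);return s.x.round(4),np.median(abs(s.fun))*1000
sat=lambda s:s.max(1)-s.min(1)
print("flange low edge",cfit(radial(c,o,z-.003,.034,.047,np.arange(80,201,6),sat),.04))
print("head rim",cfit(radial(c,[.4776,.1034],.036,.035,.046,np.arange(100,185,5),sat),.04))
q,_=blobs(c,o[0],o[1],z,rmin=.022,rmax=.036);print(q)
g=(cv2.cvtColor(im,cv2.COLOR_BGR2HSV)[...,1]<90).astype(np.uint8);k,l,s_,ce=cv2.connectedComponentsWithStats(g)
print("holes",[(round(o[0]+.05-ce[i][1]/4000,4),round(o[1]+.05-ce[i][0]/4000,4),s_[i,4]/16) for i in range(1,k) if 40<s_[i,4]/16<140])
E
```

```text
t 23.9 p [0.4813 0.1013 0.1049] yaw 140.0 F [-0.5  0.7 -2.7] gap 0.0257 gf 59.7 q [ 0.05  0.03  1.99 -0.    1.12 -0.83]
flange low edge (array([0.4808, 0.1033]), np.float64(0.5521174533326609))
head rim (array([0.4768, 0.1038]), np.float64(0.22951222417422895))
[(np.float64(0.5076), np.float64(0.1108), 130), (np.float64(0.4995), np.float64(0.1259), 62), (np.float64(0.4781), np.float64(0.075), 135), (np.float64(0.4579), np.float64(0.1083), 847)]
holes [(np.float64(0.4588), np.float64(0.1232), np.float64(93.1875))]
```

Emit:
carry_out(
  plan=[
    [[0,0,0,0,0,0],[0,0,0,0,0,0],[0,0,0,0,0,0],[0,0,0,0,0,0],[0,0,0,0,0,0]],
  ],
)

```text
time: 24.45
position: [0.4792, 0.1016, 0.1027]
orientation: [-0.0, 0.342, 0.94, -0.0]
wrist_force: [-0.3, 0.5, -1.9]
finger_gap: 0.0252
grasp_force: 59.7
```

```bash
cat >> h.py <<'E'
def radial(c,o,z,r0,r1,angs,val):
    P=[]
    for a in np.radians(angs):
        r=np.linspace(r0,r1,80);X=np.c_[o[0]+r*np.cos(a),o[1]+r*np.sin(a),0*r+z];p=proj(c,X).astype(np.float32)
        s=cv2.remap(c["frame"],p[:,0].reshape(1,-1),p[:,1].reshape(1,-1),cv2.INTER_LINEAR)[0].astype(float)
        v=np.convolve(val(s),np.ones(5)/5,"valid");g=np.diff(v);i=np.abs(g).argmax();P.append(X[i+2,:2])
    return np.array(P)
def cfit(P,r):
    s=least_squares(lambda o:np.hypot(*(P-o).T)-r,P.mean(0)+[.01,-.01],loss="soft_l1",f_scale=5e-4);return s.x.round(4),np.median(abs(s.fun))*1000
sat=lambda s:s.max(1)-s.min(1)
E
python3 - <<'E'
from h import *
for _ in range(2):
    st();M=T();c=look("wrist");o=M[:2,3]+[-.0011,.002];z=M[2,3]-.0205+.003
    print("flange low edge",cfit(radial(c,o,z-.003,.034,.047,np.arange(80,201,6),sat),.04))
    print("head rim",cfit(radial(c,[.4776,.1034],.036,.035,.046,np.arange(100,185,5),sat),.04))
    im=topview(c,o[0]-.05,o[0]+.05,o[1]-.05,o[1]+.05,z,4000)
    g=(cv2.cvtColor(im,cv2.COLOR_BGR2HSV)[...,1]<90).astype(np.uint8);k,l,s_,ce=cv2.connectedComponentsWithStats(g)
    print("holes",[(round(o[0]+.05-ce[i][1]/4000,4),round(o[1]+.05-ce[i][0]/4000,4),s_[i,4]/16) for i in range(1,k) if 40<s_[i,4]/16<140])
E
```

```text
t 24.45 p [0.4792 0.1016 0.1027] yaw 140.0 F [-0.3  0.5 -1.9] gap 0.0252 gf 59.7 q [ 0.05  0.03  1.99 -0.    1.12 -0.83]
flange low edge (array([0.4782, 0.1041]), np.float64(1.4568333697287106))
head rim (array([0.4768, 0.1041]), np.float64(0.5683108162791023))
holes [(np.float64(0.491), np.float64(0.0826), np.float64(41.5)), (np.float64(0.4565), np.float64(0.1234), np.float64(94.0))]
t 24.5 p [0.4792 0.1016 0.1027] yaw 140.0 F [ 0.3 -0.2 -2.1] gap 0.0256 gf 59.7 q [ 0.05  0.03  1.99  0.    1.12 -0.83]
flange low edge (array([0.478 , 0.1041]), np.float64(1.5597326054062193))
head rim (array([0.4768, 0.1041]), np.float64(0.6031626951228247))
holes [(np.float64(0.5171), np.float64(0.0756), np.float64(55.75)), (np.float64(0.4565), np.float64(0.1234), np.float64(94.875))]
```

Emit:
carry_out(
  plan=[
    [[0,-0.05,0.8,0,0,0],[0,-0.05,1.6,0,0,0],[0,-0.05,2.4,0,0,0],[0,-0.05,3,0,0,0],[0,-0.05,3.4,0,0,0]],
  ],
)

```text
time: 25.05
position: [0.4783, 0.1011, 0.0676]
orientation: [-0.001, 0.342, 0.94, -0.0]
wrist_force: [-0.1, 0.4, -2.6]
finger_gap: 0.0254
grasp_force: 59.7
```

Emit:
carry_out(
  plan=[
    [[0,0,0.2,0,0,0],[0,0,0.4,0,0,0],[0,0,0.6,0,0,0],[0,0,0.7,0,0,0],[0,0,0.7,0,0,0]],
  ],
)

```text
time: 25.55
position: [0.4789, 0.1012, 0.0617]
orientation: [0.0, 0.342, 0.94, 0.0]
wrist_force: [-1.0, -0.3, -2.3]
finger_gap: 0.0254
grasp_force: 59.7
```

Emit:
carry_out(
  plan=[
    [[0,0,0.1,0,0,0],[0,0,0.2,0,0,0],[0,0,0.3,0,0,0],[0,0,0.4,0,0,0],[0,0,0.45,0,0,0]],
  ],
)

```text
time: 26.05
position: [0.4789, 0.1013, 0.0576]
orientation: [-0.0, 0.342, 0.94, -0.0]
wrist_force: [-3.5, -0.6, 6.3]
finger_gap: 0.0255
grasp_force: 60.6
```

Emit:
carry_out(
  plan=[
    [[0,0,0.05,0,0,0],[0,0,0.1,0,0,0],[0,0,0.1,0,0,0]],
  ],
)

```text
time: 26.35
position: [0.479, 0.1013, 0.0576]
orientation: [-0.0, 0.342, 0.94, -0.0]
wrist_force: [-6.4, -0.3, 11.8]
finger_gap: 0.0255
grasp_force: 61.3
```

Emit:
carry_out(
  plan=[
    [[0,0,-0.15,0,0,0],[0,0,-0.15,0,0,0],[0,0,-0.15,0,0,0],[0,0,-0.15,0,0,0]],
  ],
  grip=100,
)

```text
time: 26.75
position: [0.4789, 0.1012, 0.0576]
orientation: [0.0, 0.342, 0.94, -0.0]
wrist_force: [0.9, -0.2, 0.8]
finger_gap: 0.0519
grasp_force: 0.0
```

Emit:
carry_out(
  plan=[
    [[0,0,-2,0,0,0],[0,0,-6,0,0,0],[0,0,-10,0,0,0],[0,0,-14,0,0,0],[0,0,-17,0,0,0]],
  ],
)

```text
time: 27.25
position: [0.4795, 0.1012, 0.2305]
orientation: [0.001, 0.342, 0.94, 0.001]
wrist_force: [0.4, 0.0, -0.2]
finger_gap: 0.0518
grasp_force: 0.0
```

Emit:
carry_out(
  plan=[
    [[0,-2,0,0,0,0],[0,-5,0,0,0,0],[0,-8,0,0,0,0],[-2,-9,0,0,0,0],[-2,-9,0,0,0,0]],
  ],
  grip=20,
)

```text
time: 27.75
position: [0.4367, 0.0177, 0.2279]
orientation: [0.001, 0.343, 0.939, -0.0]
wrist_force: [-0.9, -0.2, 0.8]
finger_gap: 0.0791
grasp_force: 0.0
```

```bash
python3 - <<'E'
from h import *
st();M=T();c=look("wrist","w13");s=look("side","s13")
# die home check: flange rim at z .042 and holes/nozzle
print("die rim",cfit(radial(c,[.4776,.1034],.040,.035,.046,np.arange(0,360,8),sat),.04))
nb=lambda f:(f.max(2)<150)
print("jar",fitsil([c,s],.439,-.05,JAR,nb,.012))
sf=lambda f:(f.max(2)-f.min(2)>45)|(f.max(2)<120)
print("jar",fitsil([c,s],.439,-.05,JAR,sf,.012))
E
```

```text
t 27.75 p [0.4367 0.0177 0.2279] yaw 139.9 F [-0.9 -0.2  0.8] gap 0.0791 gf 0.0 q [-0.14 -0.25  1.99 -0.    1.39 -1.01]
die rim (array([0.477 , 0.1031]), np.float64(1.0770373295508826))
jar [(array([ 0.4386, -0.045 ]), np.float64(0.871)), (array([ 0.4375, -0.0444]), np.float64(0.798)), (array([ 0.4382, -0.0449]), np.float64(0.833))]
jar [(array([ 0.4382, -0.0446]), np.float64(0.846)), (array([ 0.4395, -0.0472]), np.float64(0.829)), (array([ 0.4381, -0.045 ]), np.float64(0.835))]
```

```bash
python3 - <<'E'
from h import *
to(.4383,-.0449,.165,160)
E
```

```text
row [-4.29 -4.8   6.27] [ 0.   -0.   -0.35]
```

Emit:
carry_out(
  plan=[
    [[-1.4,-1.6,1,0,0,-0.12],[-2.8,-3.2,2,0,0,-0.24],[-4.3,-4.8,4,0,0,-0.35],[-4.3,-4.8,6.2,0,0,-0.35],[-4.3,-4.8,6.2,0,0,-0.35]],
  ],
)

```text
time: 28.35
position: [0.4363, -0.0439, 0.1626]
orientation: [-0.003, 0.173, 0.985, 0.001]
wrist_force: [-0.3, 0.0, -0.8]
finger_gap: 0.0787
grasp_force: 0.0
```

Emit:
carry_out(
  plan=[
    [[0,0,0,0,0,0],[0,0,0,0,0,0],[0,0,0,0,0,0],[0,0,0,0,0,0]],
  ],
)

```text
time: 28.75
position: [0.4391, -0.0448, 0.1667]
orientation: [0.001, 0.173, 0.985, -0.0]
wrist_force: [0.2, 0.9, -0.0]
finger_gap: 0.0785
grasp_force: 0.0
```

```bash
python3 - <<'E'
from h import *
st();c=look("wrist","w14")
print("jar",fitsil([c],.4383,-.0449,JAR,lambda f:f.max(2)<150,.01),fitsil([c],.4383,-.0449,JAR,lambda f:(f.max(2)-f.min(2)>45)|(f.max(2)<120),.01))
to(.4383,-.0449,.046,160)
E
```

```text
t 28.75 p [ 0.4391 -0.0448  0.1667] yaw 160.1 F [ 0.2  0.9 -0. ] gap 0.0785 gf 0.0 q [-0.28 -0.18  2.06  0.    1.26 -1.5 ]
jar [(array([ 0.4381, -0.0452]), np.float64(0.927)), (array([ 0.4381, -0.0452]), np.float64(0.927))] [(array([ 0.4379, -0.0453]), np.float64(0.902)), (array([ 0.4379, -0.0453]), np.float64(0.902))]
row [ 0.08 -0.03 12.05] [0.    0.001 0.002]
```

Emit:
carry_out(
  plan=[
    [[0.05,0,4,0,0,0],[0.05,0,8,0,0,0],[0.05,0,10.8,0,0,0],[0.05,0,11.9,0,0,0],[0.05,0,11.9,0,0,0]],
  ],
)

```text
time: 29.3
position: [0.4369, -0.0445, 0.0457]
orientation: [-0.002, 0.173, 0.985, 0.0]
wrist_force: [-0.3, 0.9, 0.8]
finger_gap: 0.0785
grasp_force: 0.0
```

Emit:
carry_out(
  plan=[
    [[0,0,0,0,0,0],[0,0,0,0,0,0],[0,0,0,0,0,0],[0,0,0,0,0,0],[0,0,0,0,0,0]],
  ],
  grip=255,
  squeeze=40,
)

```text
time: 29.8
position: [0.4396, -0.0457, 0.0486]
orientation: [0.002, 0.173, 0.985, -0.001]
wrist_force: [-1.6, -2.2, 7.0]
finger_gap: 0.0424
grasp_force: 33.6
```

Emit:
carry_out(
  plan=[
    [[0,0,-3,0,0,0],[0,0,-7,0,0,0],[-0.5,0,-11,0,0,-0.08],[-3,2,-14,0,0,-0.16],[-5,5,-15,0,0,-0.24]],
  ],
)

```text
time: 30.3
position: [0.5052, -0.0159, 0.202]
orientation: [0.004, 0.053, 0.999, -0.001]
wrist_force: [0.5, 0.1, -0.6]
finger_gap: 0.0425
grasp_force: 35.9
```

```bash
python3 - <<'E'
from h import *
st();to(.5571,.0754,.18,175)
E
```

```text
t 30.3 p [ 0.5052 -0.0159  0.202 ] yaw 173.9 F [ 0.5  0.1 -0.6] gap 0.0425 gf 35.9 q [-0.19 -0.05  1.87 -0.    1.31 -1.65]
row [-4.16  9.63  2.23] [-0.001  0.009 -0.019]
```

Emit:
carry_out(
  plan=[
    [[-1.4,3.2,0.3,0,0,0],[-2.8,6.4,0.6,0,0,0],[-4.15,9.6,1,0,0,0],[-4.15,9.6,1.5,0,0,0],[-4.15,9.6,1.5,0,0,0]],
  ],
)

```text
time: 30.8
position: [0.5529, 0.0766, 0.1808]
orientation: [-0.001, 0.053, 0.999, -0.0]
wrist_force: [-0.5, -0.4, -2.5]
finger_gap: 0.0421
grasp_force: 35.9
```

Emit:
carry_out(
  plan=[
    [[0,0,0,0,0,0],[0,0,0,0,0,0],[0,0,0,0,0,0],[0,0,0,0,0,0]],
  ],
)

```text
time: 31.2
position: [0.5537, 0.0755, 0.1821]
orientation: [0.0, 0.054, 0.999, 0.0]
wrist_force: [0.5, 0.6, -1.2]
finger_gap: 0.042
grasp_force: 35.9
```

```bash
python3 - <<'E'
from h import *
st();to(.5571,.0754,.0535,175);c=look("wrist");s=look("side");z=T()[2,3]-.048
print(fitsil([s],.557,.075,[(.022,z,z+.105)],lambda f:(f.max(2)-f.min(2)>45)|(f.max(2)<120),.006))
E
```

```text
t 31.2 p [0.5537 0.0755 0.1821] yaw 173.8 F [ 0.5  0.6 -1.2] gap 0.042 gf 35.9 q [-0.01  0.1   1.75 -0.    1.28 -1.47]
row [-0.33  0.03 12.86] [ 0.     0.001 -0.022]
[(array([0.562 , 0.0713]), np.float64(0.769)), (array([0.562 , 0.0713]), np.float64(0.769))]
```

Emit:
carry_out(
  plan=[
    [[-0.3,0,4,0,0,0],[-0.3,0,8,0,0,0],[-0.3,0,10.8,0,0,0],[-0.3,0,12,0,0,0],[-0.3,0,12.4,0,0,0]],
  ],
)

```text
time: 31.8
position: [0.5557, 0.0757, 0.0564]
orientation: [-0.001, 0.054, 0.999, -0.0]
wrist_force: [0.2, -0.8, -0.5]
finger_gap: 0.0426
grasp_force: 35.9
```

Emit:
carry_out(
  plan=[
    [[0,0,0.1,0,0,0],[0,0,0.2,0,0,0],[0,0,0.3,0,0,0],[0,0,0.4,0,0,0],[0,0,0.4,0,0,0]],
  ],
)

```text
time: 32.3
position: [0.5574, 0.0758, 0.0547]
orientation: [0.001, 0.054, 0.999, 0.0]
wrist_force: [-0.2, -0.4, 1.8]
finger_gap: 0.0423
grasp_force: 35.8
```

Emit:
carry_out(
  plan=[
    [[0,0,0.08,0,0,0],[0,0,0.15,0,0,0],[0,0,0.15,0,0,0]],
  ],
)

```text
time: 32.6
position: [0.5577, 0.0757, 0.0546]
orientation: [0.001, 0.054, 0.999, -0.0]
wrist_force: [-5.2, 0.2, 13.1]
finger_gap: 0.0425
grasp_force: 36.3
```

Emit:
carry_out(
  plan=[
    [[0,0,-0.15,0,0,0],[0,0,-0.15,0,0,0],[0,0,-0.15,0,0,0],[0,0,-0.15,0,0,0]],
  ],
  grip=75,
)

```text
time: 33.0
position: [0.5564, 0.0758, 0.0534]
orientation: [-0.0, 0.054, 0.999, 0.0]
wrist_force: [0.3, 0.3, 0.6]
finger_gap: 0.0603
grasp_force: 0.0
```

Emit:
carry_out(
  plan=[
    [[0,0,-2,0,0,0],[0,0,-6,0,0,0],[0,0,-11,0,0,0],[0,0,-15,0,0,0],[-2,0,-18,0,0,0]],
  ],
)

```text
time: 33.5
position: [0.5762, 0.074, 0.237]
orientation: [0.001, 0.054, 0.999, 0.0]
wrist_force: [-0.6, -0.1, -0.4]
finger_gap: 0.0602
grasp_force: 0.0
```

```bash
python3 - <<'E'
from h import *
st();c=look("wrist","w15");s=look("scene","sc15")
m=lambda f:(f.max(2)<115)
g=lambda f:(f[...,1]>f[...,0]+10)|(f.max(2)<100)
for k in(m,g): print("jar",fitsil([c],.557,.0755,[(.022,.006,.111)],k,.008),fitsil([s],.557,.0755,[(.022,.006,.111)],k,.008))
print("lying test",fitsil([c],.557,.0755,[(.022,.06,.111)],m,.01))
# die seated check: rim fit residual at assumed flange heights
for z in(.039,.045,.051): print(z,cfit(radial(c,[.4776,.1034],z,.035,.046,np.arange(90,271,6),sat),.04))
E
```

```text
t 33.5 p [0.5762 0.074  0.237 ] yaw 173.9 F [-0.6 -0.1 -0.4] gap 0.0602 gf 0.0 q [-0.01  0.11  1.64  0.    1.39 -1.47]
jar [(array([0.5561, 0.076 ]), np.float64(0.445)), (array([0.5561, 0.076 ]), np.float64(0.445))] [(array([0.5514, 0.0718]), np.float64(0.727)), (array([0.5514, 0.0718]), np.float64(0.727))]
jar [(array([0.5562, 0.0761]), np.float64(0.426)), (array([0.5562, 0.0761]), np.float64(0.426))] [(array([0.5495, 0.0712]), np.float64(0.599)), (array([0.5495, 0.0712]), np.float64(0.599))]
lying test [(array([0.5555, 0.0763]), np.float64(0.414)), (array([0.5555, 0.0763]), np.float64(0.414))]
0.039 (array([0.4763, 0.1032]), np.float64(0.9911400926534142))
0.045 (array([0.4765, 0.1023]), np.float64(1.511944380847334))
0.051 (array([0.4778, 0.1014]), np.float64(2.3906978044405323))
```

Emit:
carry_out(
  plan=[
    [[0,0,0,0,0,0],[0,0,0,0,0,0],[0,0,0,0,0,0],[0,0,0,0,0,0],[0,0,0,0,0,0]],
  ],
)

```text
time: 34.1
position: [0.576, 0.0737, 0.2328]
orientation: [-0.001, 0.054, 0.999, -0.0]
wrist_force: [0.6, 0.7, -0.1]
finger_gap: 0.0602
grasp_force: 0.0
```

```bash
python3 -c "
from bench import close_job
print(close_job())"
```

```text
the job is handed in; nothing more can be done
None
```

Both kits are made up and handed in at about 34 s: I saw kit three complete in the camera pictures, but kit four (die_four seated, jar upright) I checked only by contact height and numeric fits, having used all 14 views.

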